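Next sample onto the balance

TASK

The white-capped vial on the balance has been weighed and the black-capped vial at the back of the blue rack is next: clear the two containers that hem in the black-capped vial out of the rack onto the steel tray before you take it. Then stand the black-capped vial upright in the middle of the balance pan and the white-capped vial upright in the rack cup that the black one came from. Finally put each cleared container back into the very cup it stood in; the third container and the vial with the red dot end where they are.

Things in the scene. Friction and masses are not known exactly. Their poses are not given: they have to be found in the camera images.
- rack: Blue sample rack, fixed: a board 110 (x) x 234 (y) x 6 mm with five round upright cups, rims 26 mm above the bench, cup floor 6 mm; origin: centre of underside; -x is its front. Three wide cups, 68 mm inside, at x = -12, y = -75, 0, +75 mm; two vial cups, 31 mm inside, at x = +30, y = -37.5, +37.5 mm. Wire handles at both ends, 55 mm high. Containers next to a vial leave a gripper no room.
- tray: Shallow steel tray, fixed, 190 (x) x 140 (y) mm, rim 16 mm high (rolled edge to 19 mm), floor 3 mm thick; origin at the centre of its underside. The side area for cleared containers. Stands to the left or the right of the rack.
- balance: White and grey bench balance, fixed, 190 x 140 mm; round steel pan, 100 mm across, its top 57 mm above the bench. Origin on the bench below the pan's centre; the body reaches from x = -115 to +75 mm, the display head in front (-x) is at most 62 mm high. On the other side of the rack from the tray. A strip of bench 40 to 45 cm from the robot, in front of the rack, is free.
- bottle_grey: Bottle with dark grey contents and black cap, 57 mm across, 153 mm high, 0.2 kg; origin at the centre of its underside. Shoulder from 82 to 133 mm, then the cap, 30 mm across, to the top: grip the cap, best front to back (along the rack's x), since neighbours stand at its sides. Stands in one of the wide cups.
- bottle_tan: Bottle with tan-pink contents and black cap, 59 mm across, 157 mm high, 0.23 kg; origin at the centre of its underside. Body cylindrical to 84 mm, shoulder up to 136 mm, cap 30 mm across from 136 to 157 mm: grip it like the grey one. Stands in one of the wide cups.
- jar_tall: Straight glass jar with grey contents and pale grey lid, 60 mm across, 129 mm high, 0.38 kg; origin at the centre of its underside. The lid, 57 mm across, is the top 17 mm; grip lid and upper body front to back (along the rack's x). Stands in one of the wide cups.
- vial_black: Small glass vial with black cap, 25 mm across, 53 mm high, 35 g; origin at the centre of its underside. Stands in one of the two vial cups, 33 mm of it above the rim.
- vial_white: Small glass vial with plain white cap, 25 mm across, 53 mm high, 35 g; origin at the centre of its underside. Stands on the balance pan at the start.
- vial_red: Small glass vial with white cap and a red dot on its top, 25 mm across, 53 mm high, 35 g; origin at the centre of its underside. Stands in the other vial cup and stays there.

How it is judged (in metres and radians):
On the way, in this order (a step that is already met when the one before it is completed fails the run):
1. the two containers next to the black-capped vial stand upright and released in the tray (the third unmoved or there too), that vial still in its cup (distance of vial_black from where it was at the start of the episode below 0.012 m and horizontal distance between each of bottle_grey, bottle_tan, jar_tall and vial_black above 0.09 m and ((distance of bottle_grey from where it was at the start of the episode below 0.012 m and angle between bottle_grey's own z axis and vertical below 0.12 rad) or (x of bottle_grey in the frame of tray between -0.08 and 0.08 m and y of bottle_grey in the frame of tray between -0.06 and 0.06 m and z of bottle_grey in the frame of tray below 0.012 m and angle between bottle_grey's own z axis and vertical below 0.12 rad and contact force between the fingers and bottle_grey below 0.5 N and linear speed of bottle_grey below 0.03 m/s)) and ((distance of bottle_tan from where it was at the start of the episode below 0.012 m and angle between bottle_tan's own z axis and vertical below 0.12 rad) or (x of bottle_tan in the frame of tray between -0.08 and 0.08 m and y of bottle_tan in the frame of tray between -0.06 and 0.06 m and z of bottle_tan in the frame of tray below 0.012 m and angle between bottle_tan's own z axis and vertical below 0.12 rad and contact force between the fingers and bottle_tan below 0.5 N and linear speed of bottle_tan below 0.03 m/s)) and ((distance of jar_tall from where it was at the start of the episode below 0.012 m and angle between jar_tall's own z axis and vertical below 0.12 rad) or (x of jar_tall in the frame of tray between -0.08 and 0.08 m and y of jar_tall in the frame of tray between -0.06 and 0.06 m and z of jar_tall in the frame of tray below 0.012 m and angle between jar_tall's own z axis and vertical below 0.12 rad and contact force between the fingers and jar_tall below 0.5 N and linear speed of jar_tall below 0.03 m/s))), for 0.2 s.
2. the black-capped vial stands on the middle of the pan and the white-capped one in the cup that became free (horizontal distance between vial_black and balance below 0.015 m and angle between each of vial_black, vial_white's own z axis and vertical below 0.12 rad and z of vial_black in the frame of balance between 0.052 and 0.062 m and x of vial_white in the frame of rack between 0.022 and 0.038 m and z of vial_white in the frame of rack between 0.002 and 0.012 m and (y of vial_white in the frame of rack between -0.0455 and -0.0295 m or y of vial_white in the frame of rack between 0.0295 and 0.0455 m) and contact force between the fingers and vial_black below 0.5 N and linear speed of each of vial_black, vial_white below 0.03 m/s and contact force between the fingers and vial_white below 0.5 N), for 0.2 s.
At the end, for the whole second after the job is handed in: Black-capped vial upright on the pan within 15 mm of its centre; white-capped vial upright on the floor of the vial cup the black one left; all three containers and the red-dotted vial upright within 12 mm of where each started; all at rest (horizontal distance between vial_black and balance below 0.015 m and angle between each of vial_black, vial_white, vial_red, bottle_grey, bottle_tan, jar_tall's own z axis and vertical below 0.12 rad and z of vial_black in the frame of balance between 0.052 and 0.062 m and x of vial_white in the frame of rack between 0.022 and 0.038 m and z of vial_white in the frame of rack between 0.002 and 0.012 m and (y of vial_white in the frame of rack between -0.0455 and -0.0295 m or y of vial_white in the frame of rack between 0.0295 and 0.0455 m) and distance of each of vial_red, bottle_grey, bottle_tan, jar_tall from where it was at the start of the episode below 0.012 m and linear speed of each of bottle_grey, bottle_tan, jar_tall, vial_black, vial_white, vial_red below 0.03 m/s); the robot touches nothing.
It fails at once if a bottle, the jar or a vial is tipped over (more than 35 degrees) (angle between any of bottle_grey, bottle_tan, jar_tall, vial_black, vial_white's own z axis and vertical above 0.6 rad).
It fails at once if the vial with the red dot is taken out of its place (distance of vial_red from where it was at the start of the episode above 0.02 m).
It also fails if it takes over 134 s, if anything falls off the work surface, if the arm or the gripper's body presses on something with over 40 N, if the wrist force passes 120 N, or if a joint passes its speed limit or range.

ROBOT

A 7-joint arm with a two-finger parallel gripper is mounted at the origin on a cart in front of the work surface, level with it; the furniture and walls round the work are solid. World frame = base frame: x ahead of the robot, y to its left, z up, the work surface at z = 0. Lengths are in mm, angles in rad, forces in N, time in s.
With the tool pointing down it reaches from about 425 to 875 mm from the base axis. Payload 8.4 kg.
Tool frame: the origin (TCP) lies on the centre line of the jaws, within the pads' length; the fingertips stand 17 mm ahead of it and the grasp point (between the pads) lies 2 mm behind it (env.tip_extent is the distance from the TCP to the fingertips, in mm); z points along the fingers, y is the line along which they close (so a half turn about z gives the same grasp; the last joint's range is limited). The gripper opens to 85 mm and grips with 20 to 120 N. Pads are 22 mm wide; open, the fingers measure 114 mm over their backs; the gripper's body (76 mm by 85 mm) begins 54 mm behind the grasp point. The pads swing forward as they close: fully open they stand 13 mm farther back than shut.
Start: joints at [1.118, 0.333, 0.04, 1.465, -0.013, 1.343, -0.059], TCP at [225.178, -609.719, 208.808] pointing down, gripper open.
Joint ranges: [-2.58, 2.58], [-0.38, 2.09], [-1.3, 1.39], [0.25, 2.4], [-1.5, 4.64], [0.08, 2.09], [-2.65, 2.65]. Speed limits (rad/s): [2.22, 2.22, 2.79, 2.79, 3.14, 3.14, 3.14].

INTERFACE

Orientations are given as a unit quaternion [x, y, z, w].
In Python, from cell import env gives the robot as it stands.
- The arm moves only by the tool arm_command, never from a script. Its argument "plan" is a list of rows, each an object with "linear": the shift along the tool's x, y, z in m, a list of three; "delta_rot": the turn, a rotation vector about the tool's x, y, z in rad, a list of three. A call has 1 to 20 rows; each row shifts and turns the commanded pose from where the row before left it, along the tool's axes as they then stand; what a row does not reach is not made up. A row lasts 1/12 s, in which the tool goes at most 41.7 mm and 7.16 degrees, less where a joint would pass 70% of its speed; a pose out of reach is approached as far as the arm can. A call is refused whole if a number of a shift passes 0.0417 or a number of a turn 0.125, either way. A call with a gripper value outside its range is refused whole. "claw" is the closure in counts, from 0 (fully open) to 255 (shut), set as the call begins (left out, the last holds). The fingers move at their own pace and stop on an object; "squeeze" is the grip in N (left out, the last holds). Time passes only in rows, so rows that do not move let the fingers close. It gives the time, the measured TCP pose, the force, the opening and the grip force at its end, in the units of the state.
- env.get_obs(): the state, without advancing time (a new reading comes with each control period).
- env.snapshot(name): name is "scene" or "top"; returns a dict with "img" (384x512x3 uint8, red, green, blue), "mtx" (3x3 intrinsics, pixels), "dist_coeffs" ([k1, k2, p1, p2, k3] as OpenCV has them; the pictures are not rectified), "R" (3x3) and "t" (3): a world point X has camera coordinates R X + t. Camera axes: x right, y down, z forward; pixel columns grow to the right and rows downward; lengths in mm; the calibration is good to about 2 mm. A picture is of the moment at which its call begins. There is no depth.
- env.hand_in(): hands the job in; it is judged then, once.
The state is a dict: "time_s": time; "q": joint angles; "qd": joint speeds; "joint_efforts": joint torques, N m; "position": TCP position; "eef_rot": TCP orientation; "force": force on the tool from outside, world axes, zero at the start; "moment": the same for the moment, N m; "finger_gap": finger opening in mm; "gripper_force": force on a finger pad.
Only numpy, scipy, OpenCV 4.12 (cv2) and the standard library are available. Lean on these libraries where they do the work, as an engineer would, in place of code of your own. Each camera call takes 0.05 s, during which the arm holds its last target. There are 200 camera calls.

## Working session

There is one attempt and no reset: what is moved stays moved. The work goes in short steps, Python scripts to look and compute and a tool call to move; the robot and the scene stay as the last step left them, time stands still between calls to the robot, and variables do not carry over. Pictures are saved under pics/ and viewed, at most 14 in all, crops included, and the job is handed in when it is done.

Besides the shell and the picture viewer there is one more tool, called by a JSON object that holds its "api" and its "payload". arm_command: Moves the arm, as the interface text tells. Its arguments: {"type":"object","properties":{"plan":{"type":"array","items":{"type":"object","properties":{"linear":{"type":"array","items":{"type":"number"}},"delta_rot":{"type":"array","items":{"type":"number"}}}}},"claw":{"type":"number"},"squeeze":{"type":"number"}},"required":["plan"]}

```bash
ls; mkdir -p pics; python3 - <<'E'
from cell import env
import cv2,numpy as np
o=env.get_obs();print({k:np.round(v,3).tolist() for k,v in o.items()},env.tip_extent)
for n in("scene","top"):
    s=env.snapshot(n);cv2.imwrite(f"pics/{n}0.png",s["img"][:,:,::-1])
    print(n,np.round(s["mtx"],1).tolist(),np.round(s["dist_coeffs"],3),np.round(s["R"],3).tolist(),np.round(s["t"]),np.round(-s["R"].T@s["t"]))
E
```

```text
pics
{'time_s': 0.0, 'q': [1.118, 0.334, 0.04, 1.466, -0.013, 1.343, -0.058], 'qd': [-0.0, 0.002, -0.0, 0.001, -0.0, -0.001, -0.0], 'joint_efforts': [0.0, -65.855, 1.365, -40.556, 0.017, 0.013, 0.0], 'position': [224.982, -609.284, 207.909], 'eef_rot': [0.984, 0.176, -0.0, -0.001], 'force': [0.02, 0.447, -0.05], 'moment': [0.037, -0.064, 0.018], 'gripper_force': 0.0, 'finger_gap': 85.14} 17.0
scene [[447.8, 0.0, 250.2], [0.0, 447.8, 200.0], [0.0, 0.0, 1.0]] [-0.181  0.     0.     0.     0.   ] [[0.991, 0.132, 0.021], [0.082, -0.475, -0.876], [-0.106, 0.87, -0.481]] [-554.  -35. 1126.] [ 671. -923.  523.]
top [[466.4, 0.0, 256.5], [0.0, 466.4, 200.2], [0.0, 0.0, 1.0]] [0.042 0.    0.    0.    0.   ] [[0.025, -1.0, 0.019], [-0.996, -0.026, -0.089], [0.089, -0.016, -0.996]] [-137.  561. 1066.] [ 467. -105. 1114.]
```

View pics/top0.png

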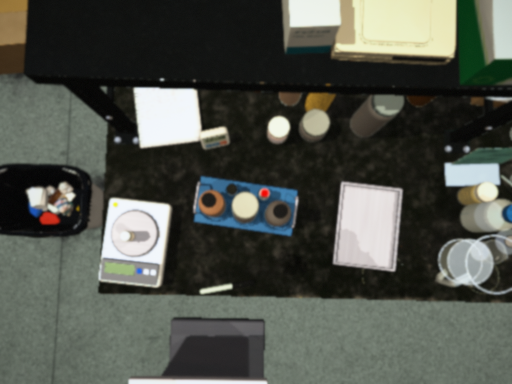

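View pics/scene0.png

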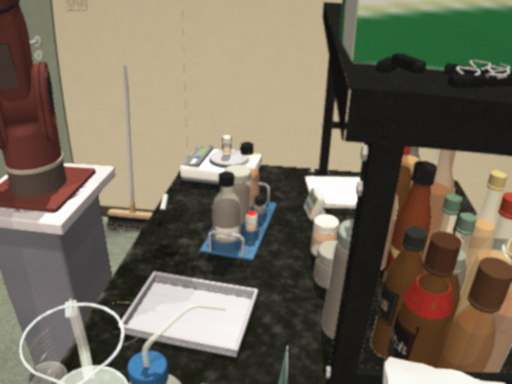

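```bash
cat > h.py <<'E'
from cell import env
import cv2,numpy as np
def ray(s,uv,z):
    "pixels -> world points on plane height z (mm)"
    uv=np.float64(uv).reshape(-1,1,2)
    p=cv2.undistortPoints(uv,s["mtx"],s["dist_coeffs"]).reshape(-1,2)
    d=np.c_[p,np.ones(len(p))]@s["R"]; c=-s["R"].T@s["t"]
    return c+d*((z-c[2])/d[:,2])[:,None]
def proj(s,X):
    return cv2.projectPoints(np.float64(X).reshape(-1,1,3),cv2.Rodrigues(s["R"])[0],s["t"].reshape(3,1),s["mtx"],s["dist_coeffs"])[0].reshape(-1,2)
def blobs(m,amin=15):
    n,l,st,c=cv2.connectedComponentsWithStats(m.astype(np.uint8))
    return [(st[i].tolist(),c[i]) for i in range(1,n) if st[i][4]>=amin]
E
python3 - <<'E'
from h import *
s=env.snapshot("top");im=s["img"];cv2.imwrite("pics/top1.png",cv2.resize(im[160:300,90:410,::-1],None,fx=2.5,fy=2.5,interpolation=cv2.INTER_CUBIC))
hsv=cv2.cvtColor(im,cv2.COLOR_RGB2HSV)
roi=np.zeros(im.shape[:2],bool);roi[165:300,95:420]=1
b=(cv2.inRange(hsv,(95,120,60),(125,255,255))>0)&roi
b[:,:180]=0;b[:,320:]=0
h=cv2.convexHull(np.argwhere(b)[:,::-1].astype(np.float32))
W=ray(s,h,6)[:,:2]
r=cv2.minAreaRect(W.astype(np.float32));print("rack",r,cv2.boxPoints(r))
# tray
t=(cv2.inRange(hsv,(0,0,110),(180,60,255))>0)&roi;t[:,:325]=0
h=cv2.convexHull(np.argwhere(t)[:,::-1].astype(np.float32))
r=cv2.minAreaRect(ray(s,h,17)[:,:2].astype(np.float32));print("tray",r)
red=(cv2.inRange(hsv,(0,150,100),(8,255,255))|cv2.inRange(hsv,(172,150,100),(180,255,255))>0)&roi
for st,c in blobs(red,4):print("red",st,c,ray(s,c,59))
cr=(cv2.inRange(hsv,(0,0,0),(180,255,45))>0)&roi;cr[:180]=0;cr[:,:195]=0;cr[:,300:]=0;cr[225:]=0
for st,c in blobs(cr,10):print("blk",st,c)
g=cv2.cvtColor(im,cv2.COLOR_RGB2GRAY)
c=cv2.HoughCircles(cv2.resize(g[195:290,95:180],None,fx=4,fy=4,interpolation=cv2.INTER_CUBIC),cv2.HOUGH_GRADIENT,1,50,param1=80,param2=25,minRadius=70,maxRadius=120)
print(None if c is None else [( (x-1.5)/4+95,(y-1.5)/4+195,rr/4,ray(s,((x-1.5)/4+95,(y-1.5)/4+195),57)) for x,y,rr in c[0][:3]])
E
```

```text
rack ((552.6488037109375, -97.60747528076172), (236.77162170410156, 113.72662353515625), 83.1812744140625) [[ 482.13193  -208.40462 ]
 [ 595.05414  -221.90721 ]
 [ 623.16565    13.189667]
 [ 510.24347    26.69226 ]]
tray ((474.6681213378906, -382.6999206542969), (147.54579162597656, 271.421142578125), 84.74893188476562)
red [261, 189, 8, 8, 50] [264.42 192.96] [[ 578.50627461 -140.27992513   59.        ]]
blk [195, 180, 4, 7, 12] [195.66666667 182.        ]
blk [239, 180, 61, 45, 389] [282.13367609 188.47043702]
blk [227, 185, 10, 9, 63] [231.38095238 188.93650794]
blk [203, 194, 12, 12, 115] [208.3826087  199.68695652]
blk [274, 205, 13, 13, 133] [280.15037594 210.54887218]
blk [195, 223, 10, 2, 13] [198.69230769 223.76923077]
[(np.float32(134.75), np.float32(233.0), np.float32(23.975), array([[480.62019368, 148.71961042,  57.        ]]))]
```

View pics/top1.png

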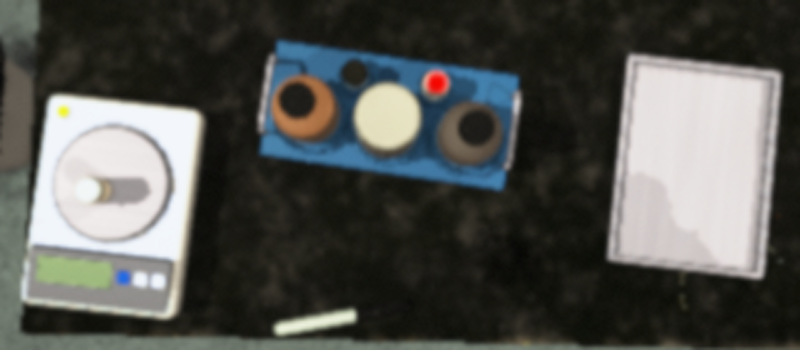

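```bash
python3 - <<'E'
from h import *
s=env.snapshot("top");im=s["img"];hsv=cv2.cvtColor(im,cv2.COLOR_RGB2HSV)
def P(n,uv,z):print(n,np.round(ray(s,uv,z)[:,:2],1).tolist())
P("tan cap",(208.4,199.7),157);P("grey cap",(280.1,210.5),153);P("vial b",(231.4,188.9),59)
lid=cv2.inRange(hsv,(15,25,150),(40,160,255))>0;lid[:,:225]=0;lid[:,265:]=0;lid[:185]=0;lid[230:]=0
for st,c in blobs(lid,50):print(st,c);P("jar",c,129)
w=np.float64([(88,190)])/2.5+[90-.3,160-.3];P("white vial",w,110)
tr=np.float64([(630,55),(781,72),(764,278),(608,260)])/2.5+[90-.3,160-.3];P("tray",tr,17);
T=ray(s,tr,17)[:,:2];print(T.mean(0),np.linalg.norm(T-np.roll(T,-1,0),axis=1),np.arctan2(*(T[0]-T[3]+T[1]-T[2])[::-1]))
bl=np.float64([(50,95),(204,108),(176,318),(22,300)])/2.5+[90-.3,160-.3];P("bal",bl,50)
c=np.array([552.6,-97.6]);a=-.118;R=np.array([[np.cos(a),-np.sin(a)],[np.sin(a),np.cos(a)]])
for p in[(-12,75),(-12,0),(-12,-75),(30,37.5),(30,-37.5)]:print(p,np.round(c+R@p,1))
# white vial cap in both views: triangulate from scene
s2=env.snapshot("scene");h2=cv2.cvtColor(s2["img"],cv2.COLOR_RGB2HSV)
for X in[(553,-21.7,157),(541,-96,129),(531,-171,153),(587,-64,59),(480.6,148.7,57),(*ray(s,w,110)[0],)]:print(X,proj(s2,X).round(1))
cv2.imwrite("pics/sc1.png",cv2.resize(s2["img"][120:270,170:300,::-1],None,fx=4,fy=4,interpolation=cv2.INTER_CUBIC))
E
```

```text
tan cap [[551.2, -22.1]]
grey cap [[533.0, -170.4]]
vial b [[585.8, -65.0]]
[232, 192, 26, 26, 534] [244.59925094 205.00374532]
jar [[544.4, -96.6]]
white vial [[473.7, 156.5]]
tray [[614.7, -324.6], [602.2, -468.0], [408.2, -451.2], [421.0, -305.5]]
[ 511.50335189 -387.34638716] [143.89512547 194.70896294 146.26298776 194.61569694] -0.09229662342184568
bal [[559.3, 210.5], [551.0, 71.2], [361.9, 88.2], [375.1, 225.1]]
(-12, 75) [549.5 -21.7]
(-12, 0) [540.7 -96.2]
(-12, -75) [ 531.9 -170.7]
(30, 37.5) [586.8 -63.9]
(30, -37.5) [ 578.  -138.4]
(553, -21.7, 157) [[247.7 146.3]]
(541, -96, 129) [[236.7 171.8]]
(531, -171, 153) [[225.3 176.5]]
(587, -64, 59) [[259.6 196.2]]
(480.6, 148.7, 57) [[228.6 155.9]]
(np.float64(473.72620007389634), np.float64(156.45310096092868), np.float64(110.0)) [[226.5 135.8]]
```

View pics/sc1.png

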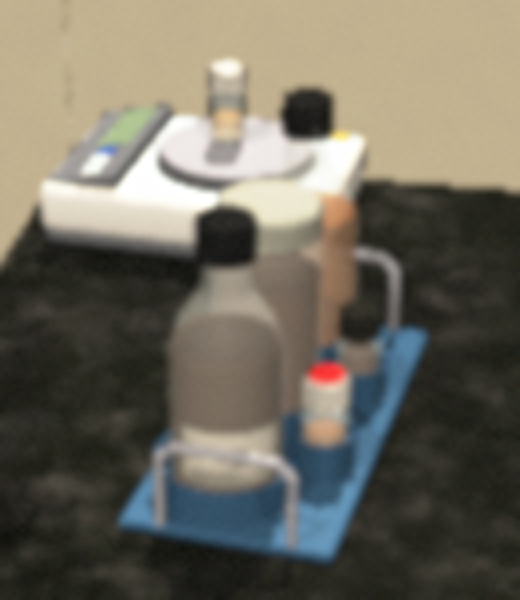

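The top view shows the balance on the left (pan at 135,233), the rack in the middle and the tray on the right. The tan bottle (208,200) and the jar (245,205) hem in the black vial (231,189). The red dot is at (264,193) and the grey bottle at (280,210), so both of those stay. The scene view agrees to within about 2 px. First I turn the tool to the rack's axes.

{"api": "arm_command", "payload": {"plan": [{"linear": [0,0,-0.008],"delta_rot": [0,0,-0.122]},{"linear": [0,0,-0.008],"delta_rot": [0,0,-0.122]},{"linear": [0,0,-0.008],"delta_rot": [0,0,-0.122]},{"linear": [0,0,-0.008],"delta_rot": [0,0,-0.122]},{"linear": [0,0,-0.008],"delta_rot": [0,0,-0.122]},{"linear": [0,0,-0.008],"delta_rot": [0,0,-0.122]},{"linear": [0,0,-0.008],"delta_rot": [0,0,-0.122]},{"linear": [0,0,-0.008],"delta_rot": [0,0,-0.122]},{"linear": [0,0,0],"delta_rot": [0,0,-0.122]},{"linear": [0,0,0],"delta_rot": [0,0,0]}], "claw": 110, "squeeze": 40}}

```text
time_s: 1.08
position: [225.2, -609.9, 273.2]
eef_rot: [0.746, 0.666, -0.0, 0.0]
force: [-0.3, 0.6, -0.2]
finger_gap: 48.5
gripper_force: 0.0
```

```bash
cat >> h.py <<'E'
from scipy.spatial.transform import Rotation as Ro
def to(*X):
    "tool-frame shift (mm) from the measured pose to each world point"
    o=env.get_obs();R=Ro.from_quat(o["eef_rot"]).as_matrix();p=np.array(o["position"])
    print("t %.2f"%o["time_s"],"pos",p.round(1),"yawx %.3f tilt %.3f"%(np.arctan2(R[1,0],R[0,0]),np.arccos(-R[2,2])),"gap %.1f gf %.1f"%(o["finger_gap"],o["gripper_force"]),"F",np.round(o["force"],1),"q",np.round(o["q"],2))
    for x in X:print(x,"->",(R.T@(np.array(x)-p)).round(1))
E
python3 -c "
from h import *
to((550.7,-22.6,260),(550.7,-22.6,157))"
```

```text
t 1.08 pos [ 225.2 -609.9  273.2] yawx 1.458 tilt 0.001 gap 48.5 gf 0.0 F [-0.3  0.6 -0.2] q [ 1.23  0.32 -0.11  1.36  0.03  1.47  1.01]
(550.7, -22.6, 260) -> [620.3 257.1  13. ]
(550.7, -22.6, 157) -> [620.4 257.  116. ]
```

{"api": "arm_command", "payload": {"plan": [{"linear": [0.031,0.0128,0]},{"linear": [0.031,0.0128,0]},{"linear": [0.031,0.0128,0]},{"linear": [0.031,0.0128,0]},{"linear": [0.031,0.0128,0]},{"linear": [0.031,0.0128,0]},{"linear": [0.031,0.0128,0]},{"linear": [0.031,0.0128,0]},{"linear": [0.031,0.0128,0]},{"linear": [0.031,0.0128,0]},{"linear": [0.031,0.0128,0]},{"linear": [0.031,0.0128,0]},{"linear": [0.031,0.0128,0]},{"linear": [0.031,0.0128,0]},{"linear": [0.031,0.0128,0]},{"linear": [0.031,0.0128,0]},{"linear": [0.031,0.0128,0]},{"linear": [0.031,0.0128,0]},{"linear": [0.031,0.0128,0]},{"linear": [0.031,0.0138,0]}]}}

```text
invalid input at $.plan[0]: expected keys linear, delta_rot
```

{"api": "arm_command", "payload": {"plan": [{"linear": [0,0,0.01]},{"linear": [0,0,0.015]},{"linear": [0,0,0.01]},{"linear": [0,0,0]},{"linear": [0,0,0]}]}}

```text
invalid input at $.plan[0]: expected keys linear, delta_rot
```

```bash
python3 -c "
from h import *
to((550.7,-22.6,157))
s=env.snapshot('scene');cv2.imwrite('pics/sc2.png',cv2.resize(s['img'][50:270,130:350,::-1],None,fx=2.6,fy=2.6))"
```

```text
t 1.08 pos [ 225.2 -609.9  273.2] yawx 1.458 tilt 0.001 gap 48.5 gf 0.0 F [-0.3  0.6 -0.2] q [ 1.23  0.32 -0.11  1.36  0.03  1.47  1.01]
(550.7, -22.6, 157) -> [620.4 257.  116. ]
```

View pics/sc2.png

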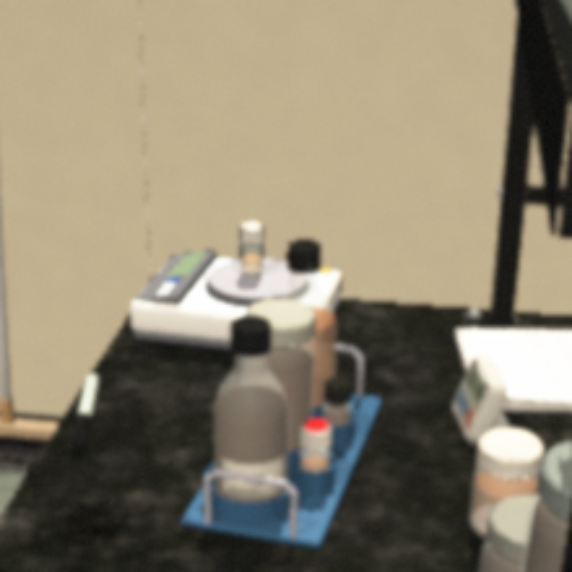

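Both moves were refused because delta_rot is mandatory, so the picture shows the scene unchanged. I resend them with that key.

{"api": "arm_command", "payload": {"plan": [{"linear": [0.031,0.0128,0],"delta_rot": [0,0,0]},{"linear": [0.031,0.0128,0],"delta_rot": [0,0,0]},{"linear": [0.031,0.0128,0],"delta_rot": [0,0,0]},{"linear": [0.031,0.0128,0],"delta_rot": [0,0,0]},{"linear": [0.031,0.0128,0],"delta_rot": [0,0,0]},{"linear": [0.031,0.0128,0],"delta_rot": [0,0,0]},{"linear": [0.031,0.0128,0],"delta_rot": [0,0,0]},{"linear": [0.031,0.0128,0],"delta_rot": [0,0,0]},{"linear": [0.031,0.0128,0],"delta_rot": [0,0,0]},{"linear": [0.031,0.0128,0],"delta_rot": [0,0,0]},{"linear": [0.031,0.0128,0],"delta_rot": [0,0,0]},{"linear": [0.031,0.0128,0],"delta_rot": [0,0,0]},{"linear": [0.031,0.0128,0],"delta_rot": [0,0,0]},{"linear": [0.031,0.0128,0],"delta_rot": [0,0,0]},{"linear": [0.031,0.0128,0],"delta_rot": [0,0,0]},{"linear": [0.031,0.0128,0],"delta_rot": [0,0,0]},{"linear": [0.031,0.0128,0],"delta_rot": [0,0,0]},{"linear": [0.031,0.0128,0],"delta_rot": [0,0,0]},{"linear": [0.031,0.0128,0],"delta_rot": [0,0,0]},{"linear": [0.031,0.0138,0],"delta_rot": [0,0,0]}]}}

```text
time_s: 2.8
position: [554.3, -23.2, 272.6]
eef_rot: [0.75, 0.662, -0.0, -0.0]
force: [1.8, -0.4, 0.1]
finger_gap: 48.4
gripper_force: 0.0
```

{"api": "arm_command", "payload": {"plan": [{"linear": [0,0,0.01],"delta_rot": [0,0,0]},{"linear": [0,0,0.015],"delta_rot": [0,0,0]},{"linear": [0,0,0.01],"delta_rot": [0,0,0]},{"linear": [0,0,0],"delta_rot": [0,0,0]},{"linear": [0,0,0],"delta_rot": [0,0,0]}]}}

```text
time_s: 3.22
position: [553.5, -25.2, 237.4]
eef_rot: [0.749, 0.663, -0.001, -0.0]
force: [-0.0, -0.4, -0.4]
finger_gap: 48.8
gripper_force: 0.0
```

```bash
python3 -c "
from h import *
to((550.7,-22.6,157))
s=env.snapshot('scene');cv2.imwrite('pics/sc3.png',cv2.resize(s['img'][50:270,130:350,::-1],None,fx=2.6,fy=2.6))"
```

```text
t 3.22 pos [553.5 -25.2 237.4] yawx 1.449 tilt 0.001 gap 48.8 gf 0.0 F [-0.  -0.4 -0.4] q [ 0.54  0.18 -0.65  1.63  0.11  1.37 -0.24]
(550.7, -22.6, 157) -> [ 2.2 -2.9 80.4]
```

View pics/sc3.png

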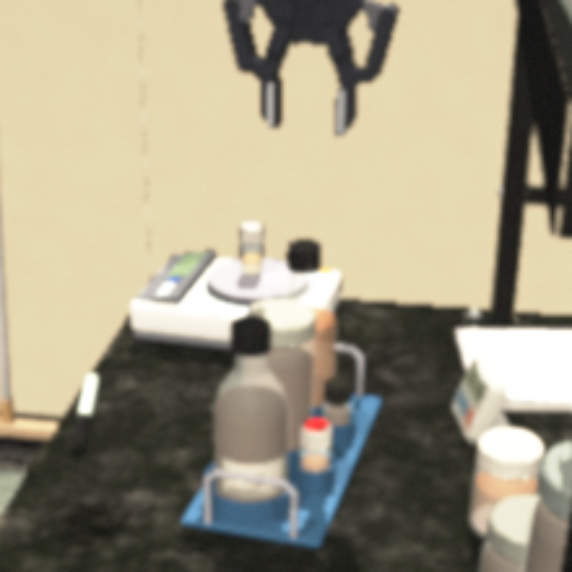

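The open fingers (centre about 306,100) hang over the tan cap (304,255). I descend and grip.

{"api": "arm_command", "payload": {"plan": [{"linear": [0.002,-0.003,0.012],"delta_rot": [0,0,0]},{"linear": [0,0,0.014],"delta_rot": [0,0,0]},{"linear": [0,0,0.014],"delta_rot": [0,0,0]},{"linear": [0,0,0.014],"delta_rot": [0,0,0]},{"linear": [0,0,0.014],"delta_rot": [0,0,0]},{"linear": [0,0,0.012],"delta_rot": [0,0,0]},{"linear": [0,0,0],"delta_rot": [0,0,0]}]}}

```text
time_s: 3.85
position: [549.7, -22.5, 155.4]
eef_rot: [0.748, 0.664, -0.001, -0.001]
force: [-0.3, 0.2, 0.2]
finger_gap: 48.5
gripper_force: 0.0
```

{"api": "arm_command", "payload": {"plan": [{"linear": [0,0,0],"delta_rot": [0,0,0]},{"linear": [0,0,0],"delta_rot": [0,0,0]},{"linear": [0,0,0],"delta_rot": [0,0,0]},{"linear": [0,0,0],"delta_rot": [0,0,0]},{"linear": [0,0,0],"delta_rot": [0,0,0]},{"linear": [0,0,0],"delta_rot": [0,0,0]},{"linear": [0,0,0],"delta_rot": [0,0,0]},{"linear": [0,0,0],"delta_rot": [0,0,0]}], "claw": 255}}

```text
time_s: 4.52
position: [551.3, -22.3, 157.9]
eef_rot: [0.748, 0.664, 0.0, 0.0]
force: [-0.4, 0.0, -0.3]
finger_gap: -0.4
gripper_force: 0.0
```

{"api": "arm_command", "payload": {"plan": [{"linear": [0,0,-0.005],"delta_rot": [0,0,0]},{"linear": [0,0,-0.005],"delta_rot": [0,0,0]},{"linear": [0,0,0],"delta_rot": [0,0,0]}]}}

```text
time_s: 4.77
position: [551.9, -22.2, 169.2]
eef_rot: [0.748, 0.664, 0.001, 0.001]
force: [0.5, -0.5, -0.3]
finger_gap: -0.3
gripper_force: 0.0
```

```bash
python3 -c "
from h import *
to()
a=-.092;c=np.array([511.5,-387.3]);R=np.array([[np.cos(a),-np.sin(a)],[np.sin(a),np.cos(a)]])
for p in ((42,-30),(-42,30)):print(c+R@p)"
```

```text
t 4.77 pos [551.9 -22.2 169.2] yawx 1.452 tilt 0.002 gap -0.3 gf 0.0 F [ 0.5 -0.5 -0.3] q [ 0.53  0.22 -0.65  1.73  0.14  1.24 -0.27]
[ 550.56627313 -421.03168101]
[ 472.43372687 -353.56831899]
```

The fingers shut on nothing. I'll take a look.

```bash
python3 -c "
from h import *
s=env.snapshot('scene');t=env.snapshot('top')
a=cv2.resize(s['img'][80:230,170:310,::-1],(420,450));b=cv2.resize(t['img'][150:270,180:310,::-1],(380,351))
b=cv2.copyMakeBorder(b,0,99,0,0,cv2.BORDER_CONSTANT);cv2.imwrite('pics/c4.png',np.hstack([a,b]))
print(proj(s,(551.9,-22.2,152)),proj(s,(550.7,-22.6,163)))"
```

```text
[[247.08915134 148.46384532]] [[246.6059515  143.79515681]]
```

View pics/c4.png

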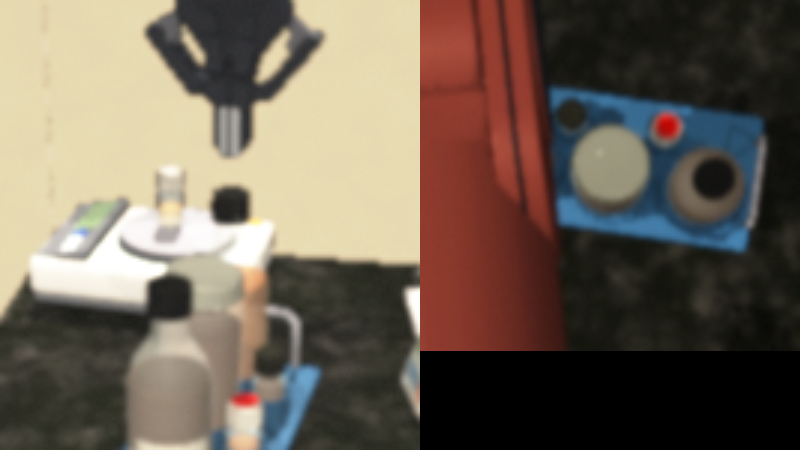

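Left panel: the fingertips are at about px (247,132). For the reported pose they should be at row 148, so the tool is either higher or further in y than the state says. I shift it a known 100 mm sideways and compare.

{"api": "arm_command", "payload": {"plan": [{"linear": [0,-0.02,0],"delta_rot": [0,0,0]},{"linear": [0,-0.02,0],"delta_rot": [0,0,0]},{"linear": [0,-0.02,0],"delta_rot": [0,0,0]},{"linear": [0,-0.02,0],"delta_rot": [0,0,0]},{"linear": [0,-0.02,0],"delta_rot": [0,0,0]},{"linear": [0,0,0],"delta_rot": [0,0,0]},{"linear": [0,0,0],"delta_rot": [0,0,0]},{"linear": [0,0,0],"delta_rot": [0,0,0]}]}}

```text
time_s: 5.53
position: [452.5, -10.6, 168.1]
eef_rot: [0.748, 0.664, 0.0, 0.0]
force: [0.2, -0.3, -1.6]
finger_gap: -0.2
gripper_force: 0.0
```

```bash
python3 -c "
from h import *
to()
s=env.snapshot('scene');t=env.snapshot('top')
a=cv2.resize(s['img'][80:230,150:290,::-1],(420,450));b=cv2.resize(t['img'][150:270,130:260,::-1],(380,351))
b=cv2.copyMakeBorder(b,0,99,0,0,cv2.BORDER_CONSTANT);cv2.imwrite('pics/c5.png',np.hstack([a,b]))
p=env.get_obs()['position'];print(proj(s,p-np.array([0,0,17])),[proj(s,np.array(p)+d).round(1) for d in((0,80,-17),(0,0,21))])"
```

```text
t 5.53 pos [452.5 -10.6 168.1] yawx 1.452 tilt 0.001 gap -0.2 gf 0.0 F [ 0.2 -0.3 -1.6] q [ 0.6  -0.01 -0.66  1.95 -0.01  1.2  -0.18]
[[203.84401302 143.99876654]] [array([[211.3, 131.8]]), array([[203.4, 127.9]])]
```

View pics/c5.png

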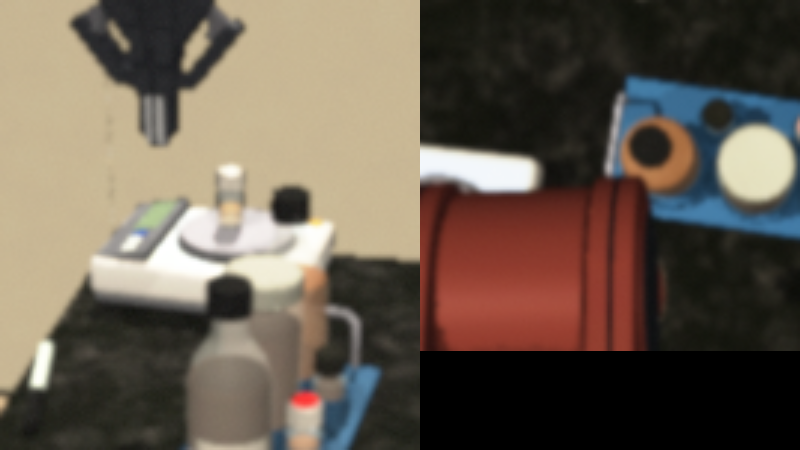

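The tip at px (202.5,128.3) matches a tool 38 mm higher than reported (predicted 203.4,127.9) and not a y error (211). So I apply a z offset: true z = reported + 38. I go back and grip lower.

{"api": "arm_command", "payload": {"plan": [{"linear": [0,0.02,0],"delta_rot": [0,0,0]},{"linear": [0,0.02,0],"delta_rot": [0,0,0]},{"linear": [0,0.02,0],"delta_rot": [0,0,0]},{"linear": [0,0.02,0],"delta_rot": [0,0,0]},{"linear": [0,0.019,0],"delta_rot": [0,0,0]},{"linear": [0,0,0],"delta_rot": [0,0,0]},{"linear": [0,0,0],"delta_rot": [0,0,0]},{"linear": [0,0,0.01],"delta_rot": [0,0,0]},{"linear": [0,0,0.01],"delta_rot": [0,0,0]},{"linear": [0,0,0.01],"delta_rot": [0,0,0]},{"linear": [0,0,0.01],"delta_rot": [0,0,0]},{"linear": [0,0,0.008],"delta_rot": [0,0,0]},{"linear": [0,0,0],"delta_rot": [0,0,0]},{"linear": [0,0,0],"delta_rot": [0,0,0]}], "claw": 110}}

```text
time_s: 6.8
position: [549.8, -22.2, 119.3]
eef_rot: [0.748, 0.664, -0.0, -0.0]
force: [-0.7, -0.3, -0.3]
finger_gap: 48.8
gripper_force: 0.0
```

{"api": "arm_command", "payload": {"plan": [{"linear": [0,0,0],"delta_rot": [0,0,0]},{"linear": [0,0,0],"delta_rot": [0,0,0]},{"linear": [0,0,0],"delta_rot": [0,0,0]},{"linear": [0,0,0],"delta_rot": [0,0,0]},{"linear": [0,0,0],"delta_rot": [0,0,0]},{"linear": [0,0,0],"delta_rot": [0,0,0]},{"linear": [0,0,0],"delta_rot": [0,0,0]}], "claw": 255}}

```text
time_s: 7.38
position: [550.8, -22.2, 120.4]
eef_rot: [0.748, 0.664, 0.0, 0.0]
force: [0.1, 1.4, 4.9]
finger_gap: 28.2
gripper_force: 40.1
```

```bash
python3 -c "
from h import *
to()
s=env.snapshot('scene')
cv2.imwrite('pics/c6.png',cv2.resize(s['img'][80:230,170:310,::-1],(560,600),interpolation=cv2.INTER_CUBIC))"
```

```text
t 7.38 pos [550.8 -22.2 120.4] yawx 1.452 tilt 0.001 gap 28.2 gf 40.1 F [0.1 1.4 4.9] q [ 0.53  0.26 -0.65  1.79  0.17  1.14 -0.3 ]
```

View pics/c6.png

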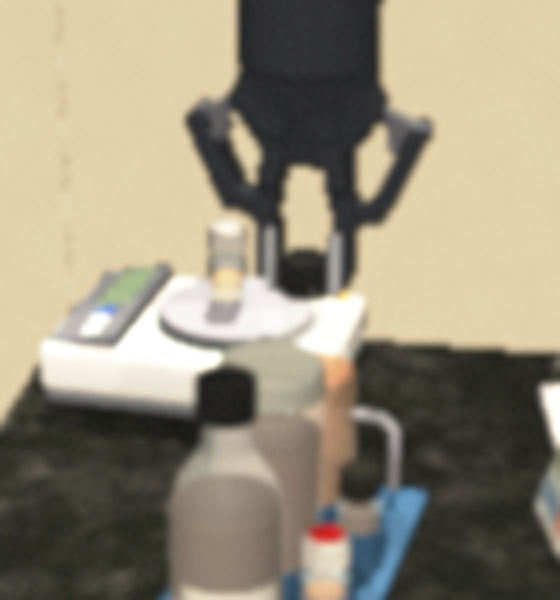

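The pads hold the black cap at (300,270) with a 28 mm gap and 40 N. I lift it, carry it in front of the rack and take it to the tray.

{"api": "arm_command", "payload": {"plan": [{"linear": [0,0,-0.008],"delta_rot": [0,0,0]},{"linear": [0,0,-0.015],"delta_rot": [0,0,0]},{"linear": [0,0,-0.018],"delta_rot": [0,0,0]},{"linear": [0,0,-0.018],"delta_rot": [0,0,0]},{"linear": [0,0,-0.016],"delta_rot": [0,0,0]},{"linear": [0,-0.01,0],"delta_rot": [0,0,0]},{"linear": [0,-0.02,0],"delta_rot": [0,0,0]},{"linear": [0,-0.02,0],"delta_rot": [0,0,0]},{"linear": [0,-0.02,0],"delta_rot": [0,0,0]},{"linear": [-0.01,-0.02,0],"delta_rot": [0,0,0]},{"linear": [-0.02,0,0],"delta_rot": [0,0,0]},{"linear": [-0.024,0,0],"delta_rot": [0,0,0]},{"linear": [-0.024,0,0],"delta_rot": [0,0,0]},{"linear": [-0.024,0,0],"delta_rot": [0,0,0]},{"linear": [-0.024,0,0],"delta_rot": [0,0,0]},{"linear": [-0.024,0,0],"delta_rot": [0,0,0]},{"linear": [-0.024,0,0],"delta_rot": [0,0,0]},{"linear": [-0.024,0,0],"delta_rot": [0,0,0]},{"linear": [-0.024,0,0],"delta_rot": [0,0,0]},{"linear": [-0.02,0,0],"delta_rot": [0,0,0]}]}}

```text
time_s: 9.1
position: [430.2, -252.8, 193.5]
eef_rot: [0.748, 0.663, -0.0, -0.001]
force: [-0.6, 0.5, -1.6]
finger_gap: 28.0
gripper_force: 40.3
```

```bash
python3 -c "
from h import *
to((550.6,-421,195),(550.6,-421,118))"
```

```text
t 9.10 pos [ 430.2 -252.8  193.5] yawx 1.451 tilt 0.002 gap 28.0 gf 40.3 F [-0.6  0.5 -1.6] q [ 0.85  0.06 -0.42  1.82  0.03  1.26  0.3 ]
(550.6, -421, 195) -> [-152.6  139.6   -1.9]
(550.6, -421, 118) -> [-152.7  139.8   75.1]
```

{"api": "arm_command", "payload": {"plan": [{"linear": [-0.017,0.0155,0],"delta_rot": [0,0,0]},{"linear": [-0.017,0.0155,0],"delta_rot": [0,0,0]},{"linear": [-0.017,0.0155,0],"delta_rot": [0,0,0]},{"linear": [-0.017,0.0155,0],"delta_rot": [0,0,0]},{"linear": [-0.017,0.0155,0],"delta_rot": [0,0,0]},{"linear": [-0.017,0.0155,0],"delta_rot": [0,0,0]},{"linear": [-0.017,0.0155,0],"delta_rot": [0,0,0]},{"linear": [-0.017,0.0155,0],"delta_rot": [0,0,0]},{"linear": [-0.016,0.0155,0],"delta_rot": [0,0,0]},{"linear": [0,0,0],"delta_rot": [0,0,0]},{"linear": [0,0,0.012],"delta_rot": [0,0,0]},{"linear": [0,0,0.015],"delta_rot": [0,0,0]},{"linear": [0,0,0.015],"delta_rot": [0,0,0]},{"linear": [0,0,0.012],"delta_rot": [0,0,0]},{"linear": [0,0,0.008],"delta_rot": [0,0,0]},{"linear": [0,0,0],"delta_rot": [0,0,0]},{"linear": [0,0,0],"delta_rot": [0,0,0]},{"linear": [0,0,0],"delta_rot": [0,0,0]}]}}

```text
time_s: 10.6
position: [552.9, -419.3, 133.7]
eef_rot: [0.748, 0.664, 0.0, 0.001]
force: [0.4, -0.5, -2.0]
finger_gap: 28.0
gripper_force: 40.4
```

```bash
python3 -c "
from h import *
to((550.6,-421,118))
for n in ['top','scene']:
  s=env.snapshot(n);cv2.imwrite('pics/d_%s.png'%n,s['img'][:,:,::-1])
a=cv2.imread('pics/d_scene.png')[130:330,100:300];b=cv2.imread('pics/d_top.png')[160:300,300:440]
cv2.imwrite('pics/d7.png',np.hstack([cv2.resize(a,(400,400)),cv2.resize(b,(400,400))]))
"
```

```text
t 10.60 pos [ 552.9 -419.3  133.7] yawx 1.452 tilt 0.001 gap 28.0 gf 40.4 F [ 0.4 -0.5 -2. ] q [ 0.83  0.49 -0.35  1.42  0.17  1.26  0.35]
(550.6, -421, 118) -> [-1.9 -2.1 15.7]
```

View pics/d7.png

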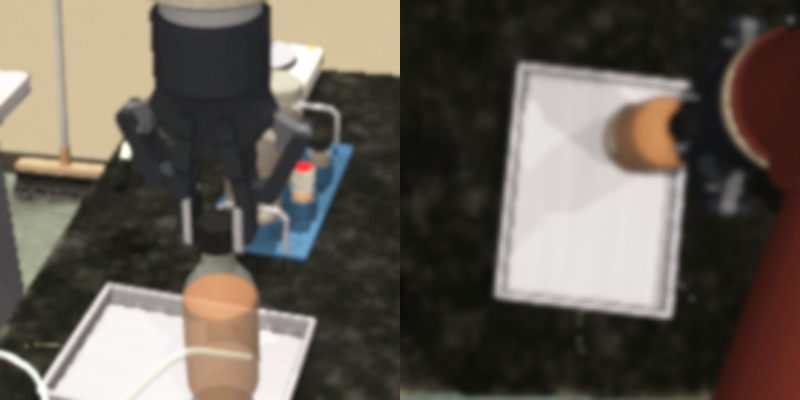

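The bottle hangs upright over the right back of the tray, with the tray edges clear. I lower it in small steps.

{"api": "arm_command", "payload": {"plan": [{"linear": [-0.002,-0.002,0.005],"delta_rot": [0,0,0]},{"linear": [0,0,0.005],"delta_rot": [0,0,0]},{"linear": [0,0,0.003],"delta_rot": [0,0,0]},{"linear": [0,0,0],"delta_rot": [0,0,0]},{"linear": [0,0,0],"delta_rot": [0,0,0]}]}}

```text
time_s: 11.12
position: [550.2, -420.8, 119.3]
eef_rot: [0.748, 0.664, -0.0, -0.0]
force: [-0.1, -0.0, -1.9]
finger_gap: 28.0
gripper_force: 40.4
```

{"api": "arm_command", "payload": {"plan": [{"linear": [0,0,0.001],"delta_rot": [0,0,0]},{"linear": [0,0,0.001],"delta_rot": [0,0,0]},{"linear": [0,0,0],"delta_rot": [0,0,0]}]}}

```text
time_s: 11.37
position: [550.4, -420.9, 117.7]
eef_rot: [0.748, 0.664, 0.0, -0.0]
force: [0.5, 0.1, -2.5]
finger_gap: 27.9
gripper_force: 40.4
```

{"api": "arm_command", "payload": {"plan": [{"linear": [0,0,0.001],"delta_rot": [0,0,0]},{"linear": [0,0,0],"delta_rot": [0,0,0]},{"linear": [0,0,0],"delta_rot": [0,0,0]}]}}

```text
time_s: 11.62
position: [550.6, -421.2, 117.5]
eef_rot: [0.748, 0.664, 0.0, 0.0]
force: [-0.6, 0.8, 3.4]
finger_gap: 28.3
gripper_force: 40.8
```

{"api": "arm_command", "payload": {"plan": [{"linear": [0,0,0],"delta_rot": [0,0,0]},{"linear": [0,0,0],"delta_rot": [0,0,0]},{"linear": [0,0,0],"delta_rot": [0,0,0]},{"linear": [0,0,0],"delta_rot": [0,0,0]},{"linear": [0,0,-0.012],"delta_rot": [0,0,0]},{"linear": [0,0,-0.022],"delta_rot": [0,0,0]},{"linear": [0,0,-0.022],"delta_rot": [0,0,0]},{"linear": [0,0,-0.022],"delta_rot": [0,0,0]},{"linear": [0,0,0],"delta_rot": [0,0,0]}], "claw": 90}}

```text
time_s: 12.37
position: [552.4, -422.1, 201.2]
eef_rot: [0.748, 0.664, 0.001, 0.004]
force: [0.8, -0.2, 0.8]
finger_gap: 55.3
gripper_force: 0.0
```

{"api": "arm_command", "payload": {"plan": [{"linear": [0.015,-0.003,0],"delta_rot": [0,0,0]},{"linear": [0.024,-0.003,0],"delta_rot": [0,0,0]},{"linear": [0.024,-0.003,0],"delta_rot": [0,0,0]},{"linear": [0.024,-0.003,0],"delta_rot": [0,0,0]},{"linear": [0.024,-0.003,0],"delta_rot": [0,0,0]},{"linear": [0.024,-0.003,0],"delta_rot": [0,0,0]},{"linear": [0.024,-0.003,0],"delta_rot": [0,0,0]},{"linear": [0.024,-0.003,0],"delta_rot": [0,0,0]},{"linear": [0.024,-0.003,0],"delta_rot": [0,0,0]},{"linear": [0.024,-0.003,0],"delta_rot": [0,0,0]},{"linear": [0.024,-0.003,0],"delta_rot": [0,0,0]},{"linear": [0.024,-0.003,0],"delta_rot": [0,0,0]},{"linear": [0.024,-0.003,0],"delta_rot": [0,0,0]},{"linear": [0.018,-0.006,0],"delta_rot": [0,0,0]},{"linear": [0,0,0],"delta_rot": [0,0,0]},{"linear": [0,0,0],"delta_rot": [0,0,0]}], "claw": 0}}

```text
time_s: 13.7
position: [544.0, -95.8, 195.7]
eef_rot: [0.747, 0.665, 0.0, 0.001]
force: [-0.6, -0.7, 0.2]
finger_gap: 85.5
gripper_force: 0.0
```

```bash
python3 -c "
from h import *
to((543.9,-96.6,77))
s=env.snapshot('top');im=s['img'];hsv=cv2.cvtColor(im,cv2.COLOR_RGB2HSV)
m=cv2.inRange(hsv,(3,90,70),(20,255,255))>0;m[:,:330]=0;m[:,410:]=0;m[:170]=0;m[280:]=0
print([(a,c,ray(s,c,87)) for a,c in blobs(m,40)])
k=cv2.inRange(hsv,(0,0,0),(180,255,50))>0;k[:,:350]=0;k[:,395:]=0;k[:185]=0;k[265:]=0
print([(a,c,ray(s,c,160)) for a,c in blobs(k,40)])"
```

```text
t 13.70 pos [544.  -95.8 195.7] yawx 1.454 tilt 0.001 gap 85.5 gf 0.0 F [-0.6 -0.7  0.2] q [ 0.56  0.18 -0.53  1.7   0.1   1.28 -0.1 ]
(543.9, -96.6, 77) -> [ -0.7  -0.2 118.7]
[([373, 195, 31, 26, 529], array([386.33081285, 208.58601134]), array([[ 547.89573956, -409.88715045,   87.        ]]))]
[]
```

{"api": "arm_command", "payload": {"plan": [{"linear": [0,0,0.015],"delta_rot": [0,0,0]},{"linear": [0,0,0.018],"delta_rot": [0,0,0]},{"linear": [0,0,0.018],"delta_rot": [0,0,0]},{"linear": [0,0,0.018],"delta_rot": [0,0,0]},{"linear": [0,0,0.018],"delta_rot": [0,0,0]},{"linear": [0,0,0.018],"delta_rot": [0,0,0]},{"linear": [0,0,0.013],"delta_rot": [0,0,0]},{"linear": [0,0,0],"delta_rot": [0,0,0]},{"linear": [0,0,0],"delta_rot": [0,0,0]}]}}

```text
time_s: 14.5
position: [543.6, -97.6, 76.7]
eef_rot: [0.748, 0.663, -0.0, -0.0]
force: [0.9, 0.9, 0.2]
finger_gap: 85.5
gripper_force: 0.0
```

{"api": "arm_command", "payload": {"plan": [{"linear": [0,0,0],"delta_rot": [0,0,0]},{"linear": [0,0,0],"delta_rot": [0,0,0]},{"linear": [0,0,0],"delta_rot": [0,0,0]},{"linear": [0,0,0],"delta_rot": [0,0,0]},{"linear": [0,0,0],"delta_rot": [0,0,0]},{"linear": [0,0,0],"delta_rot": [0,0,0]},{"linear": [0,0,0],"delta_rot": [0,0,0]}], "claw": 255, "squeeze": 60}}

```text
time_s: 15.08
position: [544.5, -97.1, 78.5]
eef_rot: [0.748, 0.664, 0.0, 0.001]
force: [-2.7, 0.7, 8.6]
finger_gap: 55.2
gripper_force: 60.8
```

```bash
python3 -c "
from h import *
to()"
```

```text
t 15.08 pos [544.5 -97.1  78.5] yawx 1.452 tilt 0.002 gap 55.2 gf 60.8 F [-2.7  0.7  8.6] q [ 0.54  0.29 -0.52  1.84  0.16  1.06 -0.15]
```

{"api": "arm_command", "payload": {"plan": [{"linear": [0,0,-0.008],"delta_rot": [0,0,0]},{"linear": [0,0,-0.015],"delta_rot": [0,0,0]},{"linear": [0,0,-0.018],"delta_rot": [0,0,0]},{"linear": [0,0,-0.018],"delta_rot": [0,0,0]},{"linear": [0,0,-0.013],"delta_rot": [0,0,0]},{"linear": [0,-0.01,0],"delta_rot": [0,0,0]},{"linear": [0,-0.02,0],"delta_rot": [0,0,0]},{"linear": [0,-0.02,0],"delta_rot": [0,0,0]},{"linear": [0,-0.02,0],"delta_rot": [0,0,0]},{"linear": [-0.003,-0.02,0],"delta_rot": [0,0,0]},{"linear": [-0.02,0,0],"delta_rot": [0,0,0]},{"linear": [-0.024,0,0],"delta_rot": [0,0,0]},{"linear": [-0.024,0,0],"delta_rot": [0,0,0]},{"linear": [-0.024,0,0],"delta_rot": [0,0,0]},{"linear": [-0.024,0,0],"delta_rot": [0,0,0]},{"linear": [-0.024,0,0],"delta_rot": [0,0,0]},{"linear": [-0.024,0.012,0],"delta_rot": [0,0,0]},{"linear": [-0.024,0.012,0],"delta_rot": [0,0,0]},{"linear": [-0.024,0.012,0],"delta_rot": [0,0,0]},{"linear": [-0.024,0.013,0],"delta_rot": [0,0,0]}]}}

```text
time_s: 16.75
position: [473.7, -330.1, 148.0]
eef_rot: [0.748, 0.664, -0.0, -0.001]
force: [0.6, 0.4, -3.8]
finger_gap: 54.7
gripper_force: 63.7
```

{"api": "arm_command", "payload": {"plan": [{"linear": [0,0,0],"delta_rot": [0,0,0]},{"linear": [0,0,0.01],"delta_rot": [0,0,0]},{"linear": [0,0,0.015],"delta_rot": [0,0,0]},{"linear": [0,0,0.015],"delta_rot": [0,0,0]},{"linear": [0,0,0.01],"delta_rot": [0,0,0]},{"linear": [0,0,0],"delta_rot": [0,0,0]},{"linear": [0,0,0],"delta_rot": [0,0,0]}]}}

```text
time_s: 17.33
position: [474.0, -328.4, 98.1]
eef_rot: [0.748, 0.664, -0.0, -0.001]
force: [-0.4, -0.2, -4.5]
finger_gap: 54.9
gripper_force: 63.9
```

```bash
python3 -c "
from h import *
to((472.4,-353.6,75))"
```

```text
t 17.33 pos [ 474.  -328.4   98.1] yawx 1.452 tilt 0.002 gap 54.9 gf 63.9 F [-0.4 -0.2 -4.5] q [ 0.81  0.29 -0.33  1.77  0.1   1.1   0.33]
(472.4, -353.6, 75) -> [-25.3   1.4  23.1]
```

{"api": "arm_command", "payload": {"plan": [{"linear": [-0.012,0.001,0],"delta_rot": [0,0,0]},{"linear": [-0.013,0,0],"delta_rot": [0,0,0]},{"linear": [0,0,0],"delta_rot": [0,0,0]},{"linear": [0,0,0.008],"delta_rot": [0,0,0]},{"linear": [0,0,0.008],"delta_rot": [0,0,0]},{"linear": [0,0,0.004],"delta_rot": [0,0,0]},{"linear": [0,0,0],"delta_rot": [0,0,0]},{"linear": [0,0,0],"delta_rot": [0,0,0]}]}}

```text
time_s: 18.0
position: [472.6, -353.8, 78.2]
eef_rot: [0.748, 0.664, -0.0, -0.001]
force: [-0.6, 0.3, -4.6]
finger_gap: 54.7
gripper_force: 63.9
```

{"api": "arm_command", "payload": {"plan": [{"linear": [0,0,0.001],"delta_rot": [0,0,0]},{"linear": [0,0,0.001],"delta_rot": [0,0,0]},{"linear": [0,0,0],"delta_rot": [0,0,0]}]}}

```text
time_s: 18.25
position: [472.9, -354.3, 76.9]
eef_rot: [0.748, 0.664, 0.0, 0.0]
force: [0.3, -0.1, -5.1]
finger_gap: 54.8
gripper_force: 63.9
```

{"api": "arm_command", "payload": {"plan": [{"linear": [0,0,0.001],"delta_rot": [0,0,0]},{"linear": [0,0,0],"delta_rot": [0,0,0]},{"linear": [0,0,0],"delta_rot": [0,0,0]}]}}

```text
time_s: 18.5
position: [472.8, -354.3, 75.9]
eef_rot: [0.748, 0.664, 0.0, 0.0]
force: [0.2, 0.3, -4.4]
finger_gap: 55.1
gripper_force: 63.9
```

{"api": "arm_command", "payload": {"plan": [{"linear": [0,0,0.001],"delta_rot": [0,0,0]},{"linear": [0,0,0],"delta_rot": [0,0,0]},{"linear": [0,0,0],"delta_rot": [0,0,0]}]}}

```text
time_s: 18.75
position: [472.9, -354.8, 75.6]
eef_rot: [0.748, 0.664, -0.0, 0.0]
force: [-3.7, -0.1, 4.4]
finger_gap: 54.8
gripper_force: 65.5
```

{"api": "arm_command", "payload": {"plan": [{"linear": [0,0,0],"delta_rot": [0,0,0]},{"linear": [0,0,0],"delta_rot": [0,0,0]},{"linear": [0,0,0],"delta_rot": [0,0,0]},{"linear": [0,0,0],"delta_rot": [0,0,0]},{"linear": [0,0,0],"delta_rot": [0,0,0]},{"linear": [0,0,0],"delta_rot": [0,0,0]}], "claw": 0}}

```text
time_s: 19.25
position: [472.8, -354.3, 74.8]
eef_rot: [0.748, 0.664, 0.0, -0.0]
force: [-0.2, -0.3, 0.1]
finger_gap: 85.4
gripper_force: 0.0
```

{"api": "arm_command", "payload": {"plan": [{"linear": [0,0,-0.012],"delta_rot": [0,0,0]},{"linear": [0,0,-0.022],"delta_rot": [0,0,0]},{"linear": [0,0,-0.022],"delta_rot": [0,0,0]},{"linear": [0,0,-0.022],"delta_rot": [0,0,0]},{"linear": [0.02,0,-0.022],"delta_rot": [0,0,0]},{"linear": [0.03,0,0],"delta_rot": [0,0,0]},{"linear": [0.03,0,0],"delta_rot": [0,0,0]},{"linear": [0.03,0,0],"delta_rot": [0,0,0]},{"linear": [0.03,0,0],"delta_rot": [0,0,0]},{"linear": [0.03,0,0],"delta_rot": [0,0,0]},{"linear": [0.03,0,0],"delta_rot": [0,0,0]},{"linear": [0.03,0,0],"delta_rot": [0,0,0]},{"linear": [0.03,0,0],"delta_rot": [0,0,0]},{"linear": [0.03,0,0],"delta_rot": [0,0,0]},{"linear": [0.03,0,0],"delta_rot": [0,0,0]},{"linear": [0.03,0,0],"delta_rot": [0,0,0]},{"linear": [0.03,0,0],"delta_rot": [0,0,0]},{"linear": [0.03,0,0],"delta_rot": [0,0,0]},{"linear": [0.03,0,0],"delta_rot": [0,0,0]},{"linear": [0,0,0],"delta_rot": [0,0,0]}]}}

```text
time_s: 20.92
position: [524.9, 89.7, 176.3]
eef_rot: [0.745, 0.667, 0.002, -0.001]
force: [0.1, 0.2, 0.3]
finger_gap: 85.4
gripper_force: 0.0
```

```bash
python3 -c "
from h import *
to((473.7,156.5,180))
s=env.snapshot('top');cv2.imwrite('pics/e8.png',cv2.resize(s['img'][160:300,90:410,::-1],None,fx=2.5,fy=2.5,interpolation=cv2.INTER_CUBIC))"
```

```text
t 20.92 pos [524.9  89.7 176.3] yawx 1.459 tilt 0.003 gap 85.4 gf 0.0 F [0.1 0.2 0.3] q [ 0.34  0.17 -0.65  1.77  0.11  1.24 -0.45]
(473.7, 156.5, 180) -> [ 60.7 -58.3  -3.6]
```

View pics/e8.png

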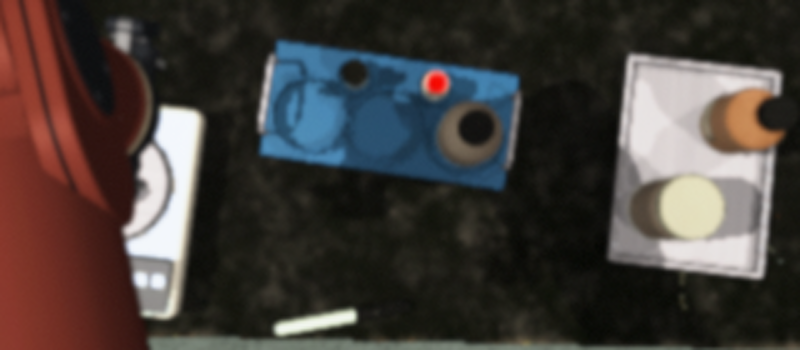

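The tan bottle and the jar (690,208) stand upright in the tray, and the black vial (354,73), red vial and grey bottle are untouched. Next is the white vial.

{"api": "arm_command", "payload": {"plan": [{"linear": [0.02,-0.019,0],"delta_rot": [0,0,0]},{"linear": [0.02,-0.019,0],"delta_rot": [0,0,0]},{"linear": [0.02,-0.02,0],"delta_rot": [0,0,0]},{"linear": [0,0,0.01],"delta_rot": [0,0,0]},{"linear": [0,0,0.02],"delta_rot": [0,0,0]},{"linear": [0,0,0.02],"delta_rot": [0,0,0]},{"linear": [0,0,0.01],"delta_rot": [0,0,0]},{"linear": [0,0,0],"delta_rot": [0,0,0]},{"linear": [0,0,0],"delta_rot": [0,0,0]}], "claw": 110, "squeeze": 30}}

```text
time_s: 21.72
position: [474.7, 148.5, 115.2]
eef_rot: [0.748, 0.664, -0.0, -0.0]
force: [0.3, 0.6, -0.2]
finger_gap: 48.5
gripper_force: 0.0
```

```bash
python3 -c "
from h import *
to((473.7,156.5,60))
s=env.snapshot('scene');cv2.imwrite('pics/f9.png',cv2.resize(s['img'][70:190,160:300,::-1],None,fx=4,fy=4,interpolation=cv2.INTER_CUBIC))"
```

```text
t 21.72 pos [474.7 148.5 115.2] yawx 1.451 tilt 0.001 gap 48.5 gf 0.0 F [ 0.3  0.6 -0.2] q [ 0.27  0.16 -0.71  1.92  0.11  1.11 -0.61]
(473.7, 156.5, 60) -> [ 7.8 -1.9 55.2]
```

View pics/f9.png

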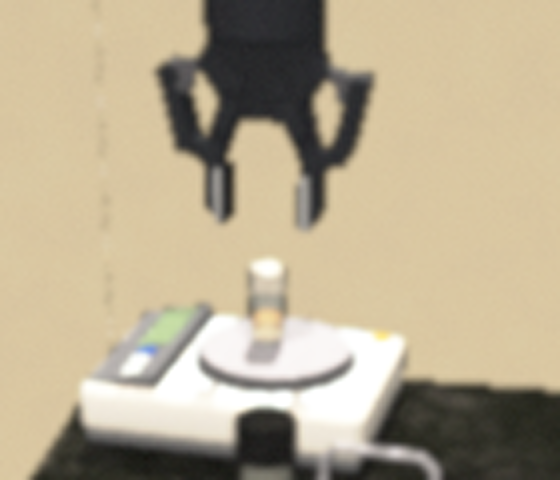

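The fingers (centre column about 264) stand over the white cap (267,265), so x is good. I add 8 mm in y and go down.

{"api": "arm_command", "payload": {"plan": [{"linear": [0.008,-0.001,0],"delta_rot": [0,0,0]},{"linear": [0,0,0.012],"delta_rot": [0,0,0]},{"linear": [0,0,0.015],"delta_rot": [0,0,0]},{"linear": [0,0,0.015],"delta_rot": [0,0,0]},{"linear": [0,0,0.012],"delta_rot": [0,0,0]},{"linear": [0,0,0],"delta_rot": [0,0,0]},{"linear": [0,0,0],"delta_rot": [0,0,0]}]}}

```text
time_s: 22.35
position: [474.1, 157.3, 60.4]
eef_rot: [0.748, 0.664, -0.0, -0.0]
force: [0.1, 0.4, 0.3]
finger_gap: 48.6
gripper_force: 0.0
```

{"api": "arm_command", "payload": {"plan": [{"linear": [0,0,0],"delta_rot": [0,0,0]},{"linear": [0,0,0],"delta_rot": [0,0,0]},{"linear": [0,0,0],"delta_rot": [0,0,0]},{"linear": [0,0,0],"delta_rot": [0,0,0]},{"linear": [0,0,0],"delta_rot": [0,0,0]},{"linear": [0,0,0],"delta_rot": [0,0,0]},{"linear": [0,0,0],"delta_rot": [0,0,0]}], "claw": 255}}

```text
time_s: 22.93
position: [475.2, 157.4, 61.7]
eef_rot: [0.748, 0.664, 0.001, 0.0]
force: [-1.7, 0.5, 5.7]
finger_gap: 23.6
gripper_force: 29.6
```

```bash
python3 -c "
from h import *
to((450,-20,60),(450,-20,4))"
```

```text
t 22.93 pos [475.2 157.4  61.7] yawx 1.452 tilt 0.002 gap 23.6 gf 29.6 F [-1.7  0.5  5.7] q [ 0.23  0.23 -0.7   1.96  0.18  1.   -0.68]
(450, -20, 60) -> [-179.2   -3.9    1.6]
(450, -20, 4) -> [-179.2   -4.    57.6]
```

{"api": "arm_command", "payload": {"plan": [{"linear": [0,0,-0.008],"delta_rot": [0,0,0]},{"linear": [0,0,-0.012],"delta_rot": [0,0,0]},{"linear": [0,0,-0.012],"delta_rot": [0,0,0]},{"linear": [-0.012,0,0],"delta_rot": [0,0,0]},{"linear": [-0.024,0,0],"delta_rot": [0,0,0]},{"linear": [-0.024,-0.001,0],"delta_rot": [0,0,0]},{"linear": [-0.024,-0.001,0],"delta_rot": [0,0,0]},{"linear": [-0.024,-0.001,0],"delta_rot": [0,0,0]},{"linear": [-0.024,-0.001,0],"delta_rot": [0,0,0]},{"linear": [-0.024,0,0],"delta_rot": [0,0,0]},{"linear": [-0.024,0,0],"delta_rot": [0,0,0]},{"linear": [0,0,0],"delta_rot": [0,0,0]},{"linear": [0,0,0.015],"delta_rot": [0,0,0]},{"linear": [0,0,0.02],"delta_rot": [0,0,0]},{"linear": [0,0,0.02],"delta_rot": [0,0,0]},{"linear": [0,0,0.02],"delta_rot": [0,0,0]},{"linear": [0,0,0.01],"delta_rot": [0,0,0]},{"linear": [0,0,0],"delta_rot": [0,0,0]},{"linear": [0,0,0],"delta_rot": [0,0,0]}]}}

```text
time_s: 24.52
position: [449.4, -20.9, 8.5]
eef_rot: [0.748, 0.664, 0.0, -0.0]
force: [0.9, 0.0, 0.1]
finger_gap: 24.0
gripper_force: 29.5
```

{"api": "arm_command", "payload": {"plan": [{"linear": [0,0,0.001],"delta_rot": [0,0,0]},{"linear": [0,0,0],"delta_rot": [0,0,0]},{"linear": [0,0,0],"delta_rot": [0,0,0]}]}}

```text
time_s: 24.77
position: [449.9, -21.2, 7.8]
eef_rot: [0.748, 0.664, 0.0, 0.001]
force: [-0.2, -0.3, 0.2]
finger_gap: 24.1
gripper_force: 29.5
```

```bash
python3 -c "
from h import *
to((450,-20,4))"
```

```text
t 24.77 pos [449.9 -21.2   7.8] yawx 1.452 tilt 0.002 gap 24.1 gf 29.5 F [-0.2 -0.3  0.2] q [ 0.48  0.19 -0.57  2.12  0.14  0.86 -0.29]
(450, -20, 4) -> [ 1.2 -0.   3.8]
```

{"api": "arm_command", "payload": {"plan": [{"linear": [0,0,0.001],"delta_rot": [0,0,0]},{"linear": [0,0,0.001],"delta_rot": [0,0,0]},{"linear": [0,0,0],"delta_rot": [0,0,0]}]}}

```text
time_s: 25.02
position: [449.1, -21.2, 4.8]
eef_rot: [0.748, 0.664, -0.0, 0.0]
force: [-1.0, 0.4, -0.6]
finger_gap: 24.2
gripper_force: 29.5
```

{"api": "arm_command", "payload": {"plan": [{"linear": [0,0,0.001],"delta_rot": [0,0,0]},{"linear": [0,0,0],"delta_rot": [0,0,0]},{"linear": [0,0,0],"delta_rot": [0,0,0]}]}}

```text
time_s: 25.27
position: [449.3, -21.2, 4.6]
eef_rot: [0.748, 0.664, -0.0, 0.0]
force: [-3.9, 0.4, 13.7]
finger_gap: 23.9
gripper_force: 31.0
```

{"api": "arm_command", "payload": {"plan": [{"linear": [0,0,0.001],"delta_rot": [0,0,0]},{"linear": [0,0,0],"delta_rot": [0,0,0]},{"linear": [0,0,0],"delta_rot": [0,0,0]}]}}

```text
time_s: 25.52
position: [449.4, -21.2, 4.5]
eef_rot: [0.748, 0.664, -0.0, 0.0]
force: [-10.2, -0.1, 28.3]
finger_gap: 24.0
gripper_force: 32.7
```

{"api": "arm_command", "payload": {"plan": [{"linear": [0,0,-0.0015],"delta_rot": [0,0,0]},{"linear": [0,0,0],"delta_rot": [0,0,0]}]}}

```text
time_s: 25.68
position: [449.5, -21.1, 4.8]
eef_rot: [0.748, 0.664, 0.0, 0.0]
force: [-0.1, 0.4, -0.6]
finger_gap: 24.1
gripper_force: 29.6
```

{"api": "arm_command", "payload": {"plan": [{"linear": [0,0,0],"delta_rot": [0,0,0]},{"linear": [0,0,0],"delta_rot": [0,0,0]},{"linear": [0,0,0],"delta_rot": [0,0,0]},{"linear": [0,0,0],"delta_rot": [0,0,0]},{"linear": [0,0,-0.01],"delta_rot": [0,0,0]},{"linear": [0,0,-0.02],"delta_rot": [0,0,0]},{"linear": [0,0,-0.02],"delta_rot": [0,0,0]},{"linear": [0,0,-0.02],"delta_rot": [0,0,0]},{"linear": [0,0,-0.02],"delta_rot": [0,0,0]},{"linear": [0,0,0],"delta_rot": [0,0,0]}], "claw": 110}}

```text
time_s: 26.52
position: [451.5, -21.0, 98.6]
eef_rot: [0.748, 0.664, 0.002, 0.002]
force: [1.0, 0.9, 0.5]
finger_gap: 48.3
gripper_force: 0.0
```

```bash
python3 -c "
from h import *
to((586.5,-64.6,90),(586.5,-64.6,11))"
```

```text
t 26.52 pos [451.5 -21.   98.6] yawx 1.452 tilt 0.006 gap 48.3 gf 0.0 F [1.  0.9 0.5] q [ 0.52  0.05 -0.58  2.04  0.04  1.05 -0.2 ]
(586.5, -64.6, 90) -> [-27.3 139.1   9.4]
(586.5, -64.6, 11) -> [-27.3 138.7  88.4]
```

{"api": "arm_command", "payload": {"plan": [{"linear": [-0.004,0.019,0],"delta_rot": [0,0,0]},{"linear": [-0.004,0.02,0],"delta_rot": [0,0,0]},{"linear": [-0.004,0.02,0],"delta_rot": [0,0,0]},{"linear": [-0.004,0.02,0],"delta_rot": [0,0,0]},{"linear": [-0.004,0.02,0],"delta_rot": [0,0,0]},{"linear": [-0.004,0.02,0],"delta_rot": [0,0,0]},{"linear": [-0.003,0.02,0],"delta_rot": [0,0,0]},{"linear": [0,0,0.01],"delta_rot": [0,0,0]},{"linear": [0,0,0.015],"delta_rot": [0,0,0]},{"linear": [0,0,0],"delta_rot": [0,0,0]},{"linear": [0,0,0],"delta_rot": [0,0,0]}]}}

```text
time_s: 27.43
position: [582.7, -64.1, 68.6]
eef_rot: [0.748, 0.664, -0.001, -0.001]
force: [0.3, -0.3, 0.6]
finger_gap: 48.5
gripper_force: 0.0
```

```bash
python3 -c "
from h import *
to((586.5,-64.6,11))
s=env.snapshot('scene');t=env.snapshot('top')
a=cv2.resize(s['img'][100:250,190:330,::-1],(420,450));b=cv2.resize(t['img'][150:300,170:310,::-1],(380,407))
b=cv2.copyMakeBorder(b,0,43,0,0,cv2.BORDER_CONSTANT);cv2.imwrite('pics/g10.png',np.hstack([a,b]))
print(proj(s,(586.5,-64.6,59)))"
```

```text
t 27.43 pos [582.7 -64.1  68.6] yawx 1.452 tilt 0.002 gap 48.5 gf 0.0 F [ 0.3 -0.3  0.6] q [ 0.46  0.37 -0.52  1.76  0.21  1.07 -0.24]
(586.5, -64.6, 11) -> [-0.   3.9 57.6]
[[259.33497738 196.34671353]]
```

View pics/g10.png

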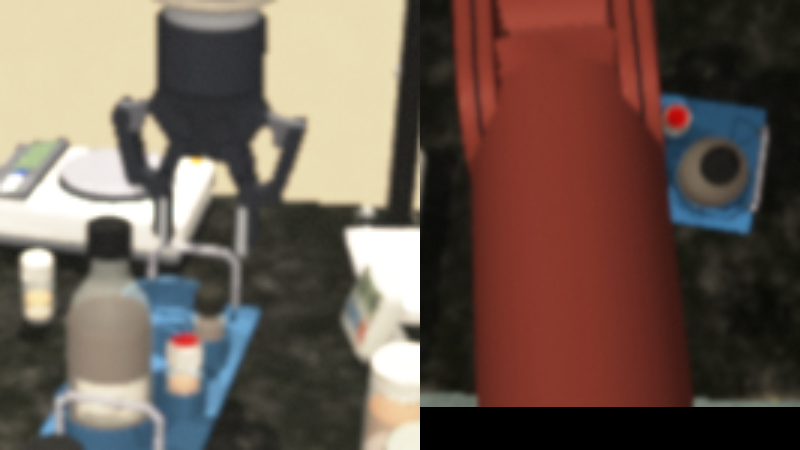

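The white vial (37,285) stands upright on the bench. The fingers (column about 203) are above the black cap (209,295), about 4 mm short in x as computed. I correct and grip.

{"api": "arm_command", "payload": {"plan": [{"linear": [0,0.004,0],"delta_rot": [0,0,0]},{"linear": [0,0,0.012],"delta_rot": [0,0,0]},{"linear": [0,0,0.015],"delta_rot": [0,0,0]},{"linear": [0,0,0.015],"delta_rot": [0,0,0]},{"linear": [0,0,0.012],"delta_rot": [0,0,0]},{"linear": [0,0,0.003],"delta_rot": [0,0,0]},{"linear": [0,0,0],"delta_rot": [0,0,0]},{"linear": [0,0,0],"delta_rot": [0,0,0]}]}}

```text
time_s: 28.2
position: [588.2, -64.8, 12.6]
eef_rot: [0.748, 0.664, 0.0, 0.0]
force: [-0.1, -0.2, -0.8]
finger_gap: 48.9
gripper_force: 0.0
```

{"api": "arm_command", "payload": {"plan": [{"linear": [0,0,0],"delta_rot": [0,0,0]},{"linear": [0,0,0],"delta_rot": [0,0,0]},{"linear": [0,0,0],"delta_rot": [0,0,0]},{"linear": [0,0,0],"delta_rot": [0,0,0]},{"linear": [0,0,0],"delta_rot": [0,0,0]},{"linear": [0,0,0],"delta_rot": [0,0,0]},{"linear": [0,0,0],"delta_rot": [0,0,0]}], "claw": 255}}

```text
time_s: 28.78
position: [588.6, -65.0, 13.2]
eef_rot: [0.748, 0.664, 0.0, 0.001]
force: [-0.8, -0.9, 6.9]
finger_gap: 23.9
gripper_force: 29.5
```

```bash
python3 -c "
from h import *
to((480.6,148.7,100),(480.6,148.7,62))"
```

```text
t 28.78 pos [588.6 -65.   13.2] yawx 1.452 tilt 0.001 gap 23.9 gf 29.5 F [-0.8 -0.9  6.9] q [ 0.44  0.44 -0.5   1.79  0.25  0.97 -0.28]
(480.6, 148.7, 100) -> [ 199.3 -132.5  -87. ]
(480.6, 148.7, 62) -> [ 199.3 -132.6  -49. ]
```

{"api": "arm_command", "payload": {"plan": [{"linear": [0,0,-0.008],"delta_rot": [0,0,0]},{"linear": [0,0,-0.015],"delta_rot": [0,0,0]},{"linear": [0,0,-0.022],"delta_rot": [0,0,0]},{"linear": [0,0,-0.022],"delta_rot": [0,0,0]},{"linear": [0,0,-0.02],"delta_rot": [0,0,0]},{"linear": [0.012,-0.008,0],"delta_rot": [0,0,0]},{"linear": [0.025,-0.0165,0],"delta_rot": [0,0,0]},{"linear": [0.025,-0.0165,0],"delta_rot": [0,0,0]},{"linear": [0.025,-0.0165,0],"delta_rot": [0,0,0]},{"linear": [0.025,-0.0165,0],"delta_rot": [0,0,0]},{"linear": [0.025,-0.0165,0],"delta_rot": [0,0,0]},{"linear": [0.025,-0.0165,0],"delta_rot": [0,0,0]},{"linear": [0.025,-0.0165,0],"delta_rot": [0,0,0]},{"linear": [0.012,-0.009,0],"delta_rot": [0,0,0]},{"linear": [0,0,0],"delta_rot": [0,0,0]},{"linear": [0,0,0],"delta_rot": [0,0,0]}]}}

```text
time_s: 30.12
position: [479.4, 149.0, 99.4]
eef_rot: [0.747, 0.665, -0.0, 0.0]
force: [0.0, -0.8, -0.3]
finger_gap: 23.9
gripper_force: 29.5
```

```bash
python3 -c "
from h import *
to((480.6,148.7,64))"
```

```text
t 30.12 pos [479.4 149.   99.4] yawx 1.454 tilt 0.000 gap 23.9 gf 29.5 F [ 0.  -0.8 -0.3] q [ 0.24  0.18 -0.68  1.92  0.13  1.08 -0.62]
(480.6, 148.7, 64) -> [-0.1  1.2 35.4]
```

{"api": "arm_command", "payload": {"plan": [{"linear": [0,0.001,0.01],"delta_rot": [0,0,0]},{"linear": [0,0,0.01],"delta_rot": [0,0,0]},{"linear": [0,0,0.008],"delta_rot": [0,0,0]},{"linear": [0,0,0.004],"delta_rot": [0,0,0]},{"linear": [0,0,0],"delta_rot": [0,0,0]},{"linear": [0,0,0],"delta_rot": [0,0,0]}]}}

```text
time_s: 30.62
position: [480.8, 148.0, 66.8]
eef_rot: [0.748, 0.664, -0.0, -0.0]
force: [-0.1, 0.1, 0.3]
finger_gap: 23.7
gripper_force: 29.5
```

{"api": "arm_command", "payload": {"plan": [{"linear": [0,0,0.001],"delta_rot": [0,0,0]},{"linear": [0,0,0],"delta_rot": [0,0,0]},{"linear": [0,0,0],"delta_rot": [0,0,0]}]}}

```text
time_s: 30.87
position: [481.2, 148.3, 66.6]
eef_rot: [0.748, 0.664, 0.0, 0.0]
force: [-0.3, 0.6, 0.8]
finger_gap: 23.7
gripper_force: 29.5
```

{"api": "arm_command", "payload": {"plan": [{"linear": [0,0,0.001],"delta_rot": [0,0,0]},{"linear": [0,0,0],"delta_rot": [0,0,0]},{"linear": [0,0,0],"delta_rot": [0,0,0]}]}}

```text
time_s: 31.12
position: [481.0, 148.3, 65.4]
eef_rot: [0.748, 0.664, 0.0, 0.0]
force: [-0.7, -0.1, 0.9]
finger_gap: 23.6
gripper_force: 29.5
```

{"api": "arm_command", "payload": {"plan": [{"linear": [0,0,0.001],"delta_rot": [0,0,0]},{"linear": [0,0,0],"delta_rot": [0,0,0]},{"linear": [0,0,0],"delta_rot": [0,0,0]}]}}

```text
time_s: 31.37
position: [481.0, 148.3, 64.3]
eef_rot: [0.748, 0.664, 0.0, -0.0]
force: [-0.3, 0.0, 0.5]
finger_gap: 23.7
gripper_force: 29.5
```

{"api": "arm_command", "payload": {"plan": [{"linear": [0,0,0.001],"delta_rot": [0,0,0]},{"linear": [0,0,0],"delta_rot": [0,0,0]},{"linear": [0,0,0],"delta_rot": [0,0,0]}]}}

```text
time_s: 31.62
position: [481.2, 148.4, 64.2]
eef_rot: [0.748, 0.664, 0.0, 0.0]
force: [-3.5, -1.6, 10.5]
finger_gap: 23.9
gripper_force: 30.6
```

{"api": "arm_command", "payload": {"plan": [{"linear": [0,0,-0.0005],"delta_rot": [0,0,0]},{"linear": [0,0,0],"delta_rot": [0,0,0]},{"linear": [0,0,0],"delta_rot": [0,0,0]},{"linear": [0,0,0],"delta_rot": [0,0,0]},{"linear": [0,0,0],"delta_rot": [0,0,0]},{"linear": [0,0,-0.01],"delta_rot": [0,0,0]},{"linear": [0,0,-0.02],"delta_rot": [0,0,0]},{"linear": [0,0,-0.02],"delta_rot": [0,0,0]},{"linear": [0,0,0],"delta_rot": [0,0,0]},{"linear": [0,0,0],"delta_rot": [0,0,0]}], "claw": 110}}

```text
time_s: 32.45
position: [481.9, 148.6, 115.4]
eef_rot: [0.748, 0.664, 0.001, 0.001]
force: [0.0, -0.3, -0.4]
finger_gap: 48.8
gripper_force: 0.0
```

```bash
python3 -c "
from h import *
to((449.5,-21.1,114),(449.5,-21.1,5))
s=env.snapshot('scene');t=env.snapshot('top');hsv=cv2.cvtColor(t['img'],cv2.COLOR_RGB2HSV)
print(proj(s,(481,148.3,110)),proj(t,(449.5,-21,53)))
a=cv2.resize(s['img'][90:240,160:300,::-1],(420,450));b=cv2.resize(t['img'][150:300,100:240,::-1],(380,407))
b=cv2.copyMakeBorder(b,0,43,0,0,cv2.BORDER_CONSTANT);cv2.imwrite('pics/g11.png',np.hstack([a,b]))"
```

```text
t 32.45 pos [481.9 148.6 115.4] yawx 1.452 tilt 0.003 gap 48.8 gf 0.0 F [ 0.  -0.3 -0.4] q [ 0.25  0.17 -0.68  1.9   0.12  1.11 -0.6 ]
(449.5, -21.1, 114) -> [-172.3  -12.     1.3]
(449.5, -21.1, 5) -> [-172.4  -12.3  110.3]
[[228.72672174 137.08333545]] [[210.23049007 248.64765308]]
```

View pics/g11.png

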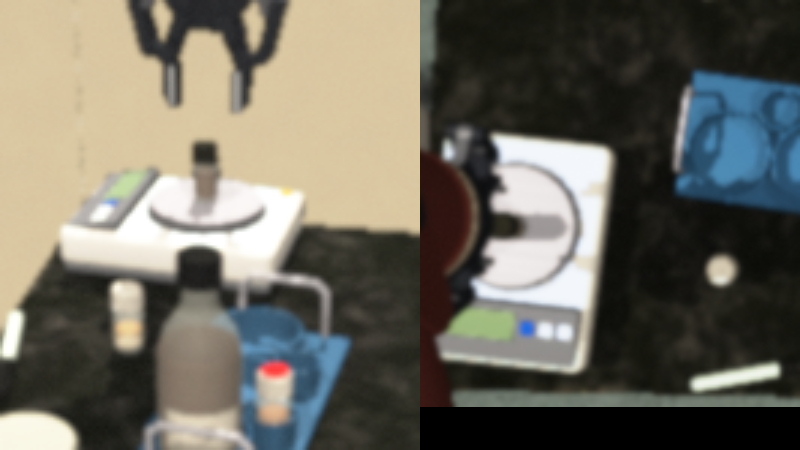

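The black vial stands upright mid-pan (205,170). The white vial is upright on the bench at top-view px (211.3,249.5), about where it was set down. I go for it.

{"api": "arm_command", "payload": {"plan": [{"linear": [-0.012,-0.001,0],"delta_rot": [0,0,0]},{"linear": [-0.025,-0.002,0],"delta_rot": [0,0,0]},{"linear": [-0.025,-0.002,0],"delta_rot": [0,0,0]},{"linear": [-0.025,-0.002,0],"delta_rot": [0,0,0]},{"linear": [-0.025,-0.002,0],"delta_rot": [0,0,0]},{"linear": [-0.025,-0.002,0],"delta_rot": [0,0,0]},{"linear": [-0.025,-0.001,0],"delta_rot": [0,0,0]},{"linear": [-0.011,0,0],"delta_rot": [0,0,0]},{"linear": [0,0,0],"delta_rot": [0,0,0]},{"linear": [0,0,0.015],"delta_rot": [0,0,0]},{"linear": [0,0,0.02],"delta_rot": [0,0,0]},{"linear": [0,0,0.015],"delta_rot": [0,0,0]},{"linear": [0,0,0],"delta_rot": [0,0,0]},{"linear": [0,0,0],"delta_rot": [0,0,0]}]}}

```text
time_s: 33.72
position: [447.8, -21.1, 63.2]
eef_rot: [0.748, 0.664, -0.001, -0.001]
force: [0.0, -0.8, 0.9]
finger_gap: 48.7
gripper_force: 0.0
```

```bash
python3 -c "
from h import *
to((449.5,-22,5.5))"
```

```text
t 33.72 pos [447.8 -21.1  63.2] yawx 1.453 tilt 0.003 gap 48.7 gf 0.0 F [ 0.  -0.8  0.9] q [ 0.48  0.1  -0.55  2.08  0.06  0.98 -0.22]
(449.5, -22, 5.5) -> [-0.7  2.  57.7]
```

{"api": "arm_command", "payload": {"plan": [{"linear": [-0.001,0.002,0.012],"delta_rot": [0,0,0]},{"linear": [0,0,0.016],"delta_rot": [0,0,0]},{"linear": [0,0,0.016],"delta_rot": [0,0,0]},{"linear": [0,0,0.012],"delta_rot": [0,0,0]},{"linear": [0,0,0],"delta_rot": [0,0,0]},{"linear": [0,0,0],"delta_rot": [0,0,0]}]}}

```text
time_s: 34.22
position: [450.7, -22.9, 8.4]
eef_rot: [0.748, 0.664, 0.0, -0.0]
force: [0.3, 0.2, 0.2]
finger_gap: 48.6
gripper_force: 0.0
```

{"api": "arm_command", "payload": {"plan": [{"linear": [0,0,0],"delta_rot": [0,0,0]},{"linear": [0,0,0],"delta_rot": [0,0,0]},{"linear": [0,0,0],"delta_rot": [0,0,0]},{"linear": [0,0,0],"delta_rot": [0,0,0]},{"linear": [0,0,0],"delta_rot": [0,0,0]},{"linear": [0,0,0],"delta_rot": [0,0,0]},{"linear": [0,0,0],"delta_rot": [0,0,0]}], "claw": 255}}

```text
time_s: 34.8
position: [451.3, -23.3, 8.9]
eef_rot: [0.748, 0.664, 0.001, 0.001]
force: [-1.3, 0.9, 7.2]
finger_gap: 24.2
gripper_force: 29.3
```

{"api": "arm_command", "payload": {"plan": [{"linear": [0,0,-0.008],"delta_rot": [0,0,0]},{"linear": [0,0,-0.018],"delta_rot": [0,0,0]},{"linear": [0,0,-0.022],"delta_rot": [0,0,0]},{"linear": [0,0,-0.022],"delta_rot": [0,0,0]},{"linear": [0,0,-0.01],"delta_rot": [0,0,0]},{"linear": [0,0,0],"delta_rot": [0,0,0]}]}}

```text
time_s: 35.3
position: [452.1, -23.4, 90.3]
eef_rot: [0.748, 0.664, 0.001, 0.002]
force: [1.2, 0.5, -0.3]
finger_gap: 24.0
gripper_force: 29.3
```

```bash
python3 -c "
from h import *
to((587.5,-64.5,90),(587.5,-64.5,11))
t=env.snapshot('top');g=cv2.cvtColor(t['img'],cv2.COLOR_RGB2GRAY)
print(proj(t,[(587.5,-64.5,26),(550,-22.5,26),(542.5,-97,26)]))"
```

```text
t 35.30 pos [452.1 -23.4  90.3] yawx 1.452 tilt 0.004 gap 24.0 gf 29.3 F [ 1.2  0.5 -0.3] q [ 0.49  0.07 -0.55  2.05  0.04  1.03 -0.2 ]
(587.5, -64.5, 90) -> [-24.7 139.3   1. ]
(587.5, -64.5, 11) -> [-24.6 139.   80. ]
[[231.71996328 189.76014533]
 [213.25783527 205.23402382]
 [245.06538251 209.25590475]]
```

{"api": "arm_command", "payload": {"plan": [{"linear": [-0.0035,0.012,0],"delta_rot": [0,0,0]},{"linear": [-0.0035,0.02,0],"delta_rot": [0,0,0]},{"linear": [-0.0035,0.022,0],"delta_rot": [0,0,0]},{"linear": [-0.0035,0.022,0],"delta_rot": [0,0,0]},{"linear": [-0.0035,0.022,0],"delta_rot": [0,0,0]},{"linear": [-0.0035,0.022,0],"delta_rot": [0,0,0]},{"linear": [-0.004,0.02,0],"delta_rot": [0,0,0]},{"linear": [0,0,0.01],"delta_rot": [0,0,0]},{"linear": [0,0,0.015],"delta_rot": [0,0,0]},{"linear": [0,0,0.013],"delta_rot": [0,0,0]},{"linear": [0,0,0],"delta_rot": [0,0,0]},{"linear": [0,0,0],"delta_rot": [0,0,0]},{"linear": [0,0,0],"delta_rot": [0,0,0]}]}}

```text
time_s: 36.43
position: [586.2, -64.5, 49.9]
eef_rot: [0.748, 0.664, -0.0, -0.0]
force: [-0.1, 0.2, 0.1]
finger_gap: 24.2
gripper_force: 29.4
```

```bash
python3 -c "
from h import *
to((588,-65,14.5))
s=env.snapshot('scene');to((588,-65,14.5))
# white vial position from scene: white/tan blob near the jaws
im=s['img'];hsv=cv2.cvtColor(im,cv2.COLOR_RGB2HSV);m=cv2.inRange(hsv,(0,0,150),(40,80,255))>0
P=proj(s,(587,-65,75))[0];print(P)
x,y=P.round().astype(int);mm=np.zeros_like(m);mm[y-35:y+25,x-14:x+14]=m[y-35:y+25,x-14:x+14]
print([(a,c.round(1)) for a,c in blobs(mm,10)])"
```

```text
t 36.43 pos [586.2 -64.5  49.9] yawx 1.452 tilt 0.000 gap 24.2 gf 29.4 F [-0.1  0.2  0.1] q [ 0.43  0.39 -0.49  1.77  0.21  1.03 -0.25]
(588, -65, 14.5) -> [-0.2  1.9 35.4]
t 36.48 pos [586.6 -64.7  50.4] yawx 1.452 tilt 0.001 gap 24.3 gf 29.4 F [ 0.   0.2 -0. ] q [ 0.44  0.39 -0.49  1.77  0.21  1.03 -0.25]
(588, -65, 14.5) -> [-0.2  1.4 35.9]
[259.76791198 189.95514852]
[([246, 155, 3, 6, 12], array([246.6, 157.3])), ([272, 158, 2, 8, 14], array([272.6, 161.5])), ([255, 161, 9, 11, 50], array([257.7, 164.8])), ([246, 173, 2, 12, 21], array([246.4, 178.3])), ([250, 177, 2, 13, 23], array([250.6, 183.7])), ([253, 179, 14, 26, 276], array([259.2, 190.3]))]
```

{"api": "arm_command", "payload": {"plan": [{"linear": [0,0.0015,0.008],"delta_rot": [0,0,0]},{"linear": [0,0,0.008],"delta_rot": [0,0,0]},{"linear": [0,0,0.005],"delta_rot": [0,0,0]},{"linear": [0,0,0],"delta_rot": [0,0,0]},{"linear": [0,0,0],"delta_rot": [0,0,0]}]}}

```text
time_s: 36.9
position: [587.5, -64.9, 28.3]
eef_rot: [0.748, 0.664, -0.0, -0.0]
force: [0.2, -0.2, -0.2]
finger_gap: 23.9
gripper_force: 29.4
```

{"api": "arm_command", "payload": {"plan": [{"linear": [0,0,0.004],"delta_rot": [0,0,0]},{"linear": [0,0,0.003],"delta_rot": [0,0,0]},{"linear": [0,0,0],"delta_rot": [0,0,0]}]}}

```text
time_s: 37.15
position: [587.6, -64.9, 21.2]
eef_rot: [0.748, 0.664, -0.0, -0.0]
force: [0.7, -0.0, -0.8]
finger_gap: 24.1
gripper_force: 29.4
```

{"api": "arm_command", "payload": {"plan": [{"linear": [0,0,0.003],"delta_rot": [0,0,0]},{"linear": [0,0,0],"delta_rot": [0,0,0]},{"linear": [0,0,0],"delta_rot": [0,0,0]}]}}

```text
time_s: 37.4
position: [587.9, -64.9, 18.7]
eef_rot: [0.748, 0.664, -0.0, -0.0]
force: [-0.5, -0.0, -0.1]
finger_gap: 24.0
gripper_force: 29.4
```

{"api": "arm_command", "payload": {"plan": [{"linear": [0,0,0.002],"delta_rot": [0,0,0]},{"linear": [0,0,0.001],"delta_rot": [0,0,0]},{"linear": [0,0,0],"delta_rot": [0,0,0]}]}}

```text
time_s: 37.65
position: [587.8, -64.9, 15.6]
eef_rot: [0.748, 0.664, -0.0, -0.0]
force: [0.1, -0.8, -0.4]
finger_gap: 23.6
gripper_force: 29.4
```

{"api": "arm_command", "payload": {"plan": [{"linear": [0,0,0.001],"delta_rot": [0,0,0]},{"linear": [0,0,0],"delta_rot": [0,0,0]},{"linear": [0,0,0],"delta_rot": [0,0,0]}]}}

```text
time_s: 37.9
position: [588.0, -64.9, 15.1]
eef_rot: [0.748, 0.664, 0.0, 0.0]
force: [-1.8, -0.4, 3.7]
finger_gap: 23.7
gripper_force: 29.8
```

{"api": "arm_command", "payload": {"plan": [{"linear": [0,0,0.0005],"delta_rot": [0,0,0]},{"linear": [0,0,0],"delta_rot": [0,0,0]},{"linear": [0,0,0],"delta_rot": [0,0,0]}]}}

```text
time_s: 38.15
position: [588.1, -64.9, 15.0]
eef_rot: [0.748, 0.664, 0.0, 0.0]
force: [-3.0, 0.1, 7.7]
finger_gap: 24.1
gripper_force: 30.5
```

{"api": "arm_command", "payload": {"plan": [{"linear": [0,0,-0.0005],"delta_rot": [0,0,0]},{"linear": [0,0,0],"delta_rot": [0,0,0]},{"linear": [0,0,0],"delta_rot": [0,0,0]},{"linear": [0,0,0],"delta_rot": [0,0,0]},{"linear": [0,0,0],"delta_rot": [0,0,0]},{"linear": [0,0,-0.01],"delta_rot": [0,0,0]},{"linear": [0,0,-0.025],"delta_rot": [0,0,0]},{"linear": [0,0,-0.03],"delta_rot": [0,0,0]},{"linear": [0,0,-0.03],"delta_rot": [0,0,0]},{"linear": [0,0,-0.03],"delta_rot": [0,0,0]},{"linear": [0,0,-0.03],"delta_rot": [0,0,0]},{"linear": [0,0,-0.01],"delta_rot": [0,0,0]},{"linear": [0,0,0],"delta_rot": [0,0,0]}], "claw": 110}}

```text
time_s: 39.23
position: [589.8, -64.8, 183.9]
eef_rot: [0.748, 0.664, 0.002, 0.002]
force: [-0.3, 0.1, -0.4]
finger_gap: 48.4
gripper_force: 0.0
```

```bash
python3 -c "
from h import *
to((472.8,-354.5,180))
s=env.snapshot('scene')
im=s['img'];hsv=cv2.cvtColor(im,cv2.COLOR_RGB2HSV);m=cv2.inRange(hsv,(0,0,140),(40,90,255))>0
P=proj(s,[(588,-64.6,59),(588,-64.6,26),(480.9,148.3,110)]);print(P)
x,y=P[0].round().astype(int);mm=np.zeros_like(m);mm[y-12:y+25,x-14:x+14]=m[y-12:y+25,x-14:x+14]
print([(a,c.round(1)) for a,c in blobs(mm,10)])
k=cv2.inRange(hsv,(0,0,0),(180,255,60))>0;x,y=P[2].round().astype(int);mm=np.zeros_like(m);mm[y-8:y+25,x-12:x+12]=k[y-8:y+25,x-12:x+12]
print([(a,c.round(1)) for a,c in blobs(mm,10)])"
```

```text
t 39.23 pos [589.8 -64.8 183.9] yawx 1.452 tilt 0.006 gap 48.4 gf 0.0 F [-0.3  0.1 -0.4] q [ 0.46  0.27 -0.51  1.63  0.14  1.27 -0.19]
(472.8, -354.5, 180) -> [-301.5  -81.8    3.5]
[[260.01647887 196.4021821 ]
 [259.55047821 209.48039933]
 [228.68854772 137.08086381]]
[([256, 184, 14, 17, 45], array([266. , 188.5])), ([246, 193, 19, 28, 263], array([256.7, 206.3]))]
[([225, 139, 6, 5, 28], array([227.7, 141. ]))]
```

{"api": "arm_command", "payload": {"plan": [{"linear": [-0.012,-0.003,0],"delta_rot": [0,0,0]},{"linear": [-0.025,-0.007,0],"delta_rot": [0,0,0]},{"linear": [-0.025,-0.007,0],"delta_rot": [0,0,0]},{"linear": [-0.025,-0.007,0],"delta_rot": [0,0,0]},{"linear": [-0.025,-0.007,0],"delta_rot": [0,0,0]},{"linear": [-0.025,-0.007,0],"delta_rot": [0,0,0]},{"linear": [-0.025,-0.007,0],"delta_rot": [0,0,0]},{"linear": [-0.025,-0.007,0],"delta_rot": [0,0,0]},{"linear": [-0.025,-0.007,0],"delta_rot": [0,0,0]},{"linear": [-0.025,-0.007,0],"delta_rot": [0,0,0]},{"linear": [-0.025,-0.007,0],"delta_rot": [0,0,0]},{"linear": [-0.025,-0.006,0],"delta_rot": [0,0,0]},{"linear": [-0.014,-0.003,0],"delta_rot": [0,0,0]},{"linear": [0,0,0],"delta_rot": [0,0,0]},{"linear": [0,0,0],"delta_rot": [0,0,0]}], "claw": 0, "squeeze": 60}}

```text
time_s: 40.53
position: [469.8, -354.3, 178.6]
eef_rot: [0.748, 0.663, -0.0, -0.001]
force: [0.6, 0.7, 0.1]
finger_gap: 85.5
gripper_force: 0.0
```

```bash
python3 -c "
from h import *
to((472.8,-354.5,76))
s=env.snapshot('top');hsv=cv2.cvtColor(s['img'],cv2.COLOR_RGB2HSV)
k=cv2.inRange(hsv,(0,0,0),(180,255,45))>0;mm=k*0
P=proj(s,(587.5,-64.6,59))[0];print(P)
w=cv2.inRange(hsv,(0,0,140),(40,110,255))>0;x,y=P.round().astype(int);mm=np.zeros_like(w);mm[y-12:y+12,x-12:x+12]=w[y-12:y+12,x-12:x+12]
for a,c in blobs(mm,8):print(a,c,ray(s,c,59))
b=(hsv[...,2]<60);x,y=proj(s,(481,148.4,110))[0].round().astype(int);mm=np.zeros_like(w);mm[y-10:y+10,x-10:x+10]=b[y-10:y+10,x-10:x+10]
for a,c in blobs(mm,8):print(a,c,ray(s,c,110))"
```

```text
t 40.53 pos [ 469.8 -354.3  178.6] yawx 1.450 tilt 0.002 gap 85.5 gf 0.0 F [0.6 0.7 0.1] q [ 0.85  0.25 -0.32  1.65  0.08  1.26  0.38]
(472.8, -354.5, 76) -> [  0.    3.2 102.6]
[231.26686519 188.15068443]
[226, 184, 10, 11, 84] [230.61904762 189.38095238] [[584.64656901 -63.21122209  59.        ]]
[126, 229, 11, 8, 70] [130.68571429 232.77142857] [[480.22311419 144.58211969 110.        ]]
```

Both vials measure in place: white (585,-63) in the cup, black (480,~147) on the pan. Next I return the jar.

{"api": "arm_command", "payload": {"plan": [{"linear": [0,0.003,0.012],"delta_rot": [0,0,0]},{"linear": [0,0,0.02],"delta_rot": [0,0,0]},{"linear": [0,0,0.02],"delta_rot": [0,0,0]},{"linear": [0,0,0.02],"delta_rot": [0,0,0]},{"linear": [0,0,0.02],"delta_rot": [0,0,0]},{"linear": [0,0,0.01],"delta_rot": [0,0,0]},{"linear": [0,0,0],"delta_rot": [0,0,0]},{"linear": [0,0,0],"delta_rot": [0,0,0]}]}}

```text
time_s: 41.25
position: [474.1, -353.5, 77.5]
eef_rot: [0.747, 0.664, 0.0, -0.001]
force: [-0.2, -0.5, 0.5]
finger_gap: 85.6
gripper_force: 0.0
```

{"api": "arm_command", "payload": {"plan": [{"linear": [0,0,0],"delta_rot": [0,0,0]},{"linear": [0,0,0],"delta_rot": [0,0,0]},{"linear": [0,0,0],"delta_rot": [0,0,0]},{"linear": [0,0,0],"delta_rot": [0,0,0]},{"linear": [0,0,0],"delta_rot": [0,0,0]},{"linear": [0,0,0],"delta_rot": [0,0,0]},{"linear": [0,0,0],"delta_rot": [0,0,0]}], "claw": 255}}

```text
time_s: 41.83
position: [474.3, -355.1, 79.6]
eef_rot: [0.748, 0.664, 0.0, 0.001]
force: [-2.3, 1.2, 7.7]
finger_gap: 54.6
gripper_force: 61.8
```

```bash
python3 -c "
from h import *
to((544.2,-97,150),(544.2,-97,80))"
```

```text
t 41.83 pos [ 474.3 -355.1   79.6] yawx 1.451 tilt 0.002 gap 54.6 gf 61.8 F [-2.3  1.2  7.7] q [ 0.83  0.34 -0.32  1.75  0.12  1.07  0.35]
(544.2, -97, 150) -> [264.5  38.8 -70.7]
(544.2, -97, 80) -> [264.6  38.7  -0.7]
```

{"api": "arm_command", "payload": {"plan": [{"linear": [0,0,-0.008],"delta_rot": [0,0,0]},{"linear": [0,0,-0.016],"delta_rot": [0,0,0]},{"linear": [0,0,-0.02],"delta_rot": [0,0,0]},{"linear": [0,0,-0.02],"delta_rot": [0,0,0]},{"linear": [0,0,-0.01],"delta_rot": [0,0,0]},{"linear": [0.012,-0.006,0],"delta_rot": [0,0,0]},{"linear": [0.024,-0.014,0],"delta_rot": [0,0,0]},{"linear": [0.024,-0.014,0],"delta_rot": [0,0,0]},{"linear": [0.024,-0.015,0],"delta_rot": [0,0,0]},{"linear": [0.024,0,0],"delta_rot": [0,0,0]},{"linear": [0.024,0,0],"delta_rot": [0,0,0]},{"linear": [0.024,0,0],"delta_rot": [0,0,0]},{"linear": [0.024,0,0],"delta_rot": [0,0,0]},{"linear": [0.024,0,0],"delta_rot": [0,0,0]},{"linear": [0.024,0,0],"delta_rot": [0,0,0]},{"linear": [0.024,0,0],"delta_rot": [0,0,0]},{"linear": [0.012,0,0],"delta_rot": [0,0,0]},{"linear": [0,0,0],"delta_rot": [0,0,0]},{"linear": [0,0,0],"delta_rot": [0,0,0]}]}}

```text
time_s: 43.42
position: [456.3, -86.0, 151.8]
eef_rot: [0.747, 0.664, -0.0, 0.0]
force: [-0.2, -0.8, -5.0]
finger_gap: 54.5
gripper_force: 64.1
```

```bash
python3 -c "
from h import *
to((543.5,-97.1,150))"
```

```text
t 43.42 pos [456.3 -86.  151.8] yawx 1.453 tilt 0.000 gap 54.5 gf 64.1 F [-0.2 -0.8 -5. ] q [ 0.63  0.02 -0.54  1.95  0.01  1.17 -0.03]
(543.5, -97.1, 150) -> [-0.9 87.9  1.8]
```

{"api": "arm_command", "payload": {"plan": [{"linear": [-0.001,0.01,0],"delta_rot": [0,0,0]},{"linear": [0,0.02,0],"delta_rot": [0,0,0]},{"linear": [0,0.02,0],"delta_rot": [0,0,0]},{"linear": [0,0.02,0],"delta_rot": [0,0,0]},{"linear": [0,0.012,0],"delta_rot": [0,0,0]},{"linear": [0,0.006,0],"delta_rot": [0,0,0]},{"linear": [0,0,0],"delta_rot": [0,0,0]},{"linear": [0,0,0.01],"delta_rot": [0,0,0]},{"linear": [0,0,0.015],"delta_rot": [0,0,0]},{"linear": [0,0,0.01],"delta_rot": [0,0,0]},{"linear": [0,0,0],"delta_rot": [0,0,0]},{"linear": [0,0,0],"delta_rot": [0,0,0]}]}}

```text
time_s: 44.42
position: [542.7, -98.0, 116.2]
eef_rot: [0.748, 0.664, -0.001, -0.001]
force: [0.1, 0.4, -3.8]
finger_gap: 54.2
gripper_force: 64.3
```

```bash
python3 -c "
from h import *
to((543.5,-97.1,82))
s=env.snapshot('scene');hsv=cv2.cvtColor(s['img'],cv2.COLOR_RGB2HSV)
print(s['img'].shape)"
```

```text
t 44.42 pos [542.7 -98.  116.2] yawx 1.452 tilt 0.002 gap 54.2 gf 64.3 F [ 0.1  0.4 -3.8] q [ 0.57  0.25 -0.54  1.8   0.14  1.13 -0.13]
(543.5, -97.1, 82) -> [ 1.   0.8 34.2]
(384, 512, 3)
```

{"api": "arm_command", "payload": {"plan": [{"linear": [0.001,0,0.006],"delta_rot": [0,0,0]},{"linear": [0,0,0.006],"delta_rot": [0,0,0]},{"linear": [0,0,0.005],"delta_rot": [0,0,0]},{"linear": [0,0,0],"delta_rot": [0,0,0]},{"linear": [0,0,0],"delta_rot": [0,0,0]}]}}

```text
time_s: 44.88
position: [543.5, -96.9, 99.4]
eef_rot: [0.748, 0.664, -0.0, -0.0]
force: [-0.2, 0.6, -4.6]
finger_gap: 55.0
gripper_force: 64.3
```

{"api": "arm_command", "payload": {"plan": [{"linear": [0,0,0.004],"delta_rot": [0,0,0]},{"linear": [0,0,0.003],"delta_rot": [0,0,0]},{"linear": [0,0,0],"delta_rot": [0,0,0]}]}}

```text
time_s: 45.13
position: [543.4, -96.9, 92.1]
eef_rot: [0.748, 0.664, -0.0, -0.0]
force: [-0.6, -0.3, -3.9]
finger_gap: 54.3
gripper_force: 64.2
```

{"api": "arm_command", "payload": {"plan": [{"linear": [0,0,0.003],"delta_rot": [0,0,0]},{"linear": [0,0,0.002],"delta_rot": [0,0,0]},{"linear": [0,0,0],"delta_rot": [0,0,0]}]}}

```text
time_s: 45.38
position: [543.5, -96.9, 87.3]
eef_rot: [0.748, 0.664, -0.0, -0.0]
force: [0.3, -0.3, -4.9]
finger_gap: 54.8
gripper_force: 64.2
```

{"api": "arm_command", "payload": {"plan": [{"linear": [0,0,0.002],"delta_rot": [0,0,0]},{"linear": [0,0,0.001],"delta_rot": [0,0,0]},{"linear": [0,0,0],"delta_rot": [0,0,0]}]}}

```text
time_s: 45.63
position: [543.7, -96.9, 84.6]
eef_rot: [0.748, 0.664, -0.0, -0.0]
force: [0.1, 0.0, -4.2]
finger_gap: 54.5
gripper_force: 64.3
```

{"api": "arm_command", "payload": {"plan": [{"linear": [0,0,0.001],"delta_rot": [0,0,0]},{"linear": [0,0,0.001],"delta_rot": [0,0,0]},{"linear": [0,0,0],"delta_rot": [0,0,0]}]}}

```text
time_s: 45.88
position: [543.9, -96.9, 82.8]
eef_rot: [0.748, 0.664, 0.0, 0.0]
force: [0.4, -1.1, -4.3]
finger_gap: 54.6
gripper_force: 64.3
```

{"api": "arm_command", "payload": {"plan": [{"linear": [0,0,0.001],"delta_rot": [0,0,0]},{"linear": [0,0,0],"delta_rot": [0,0,0]},{"linear": [0,0,0],"delta_rot": [0,0,0]}]}}

```text
time_s: 46.13
position: [544.1, -97.0, 82.7]
eef_rot: [0.748, 0.664, 0.0, 0.0]
force: [-3.6, 0.8, 5.6]
finger_gap: 54.6
gripper_force: 65.9
```

{"api": "arm_command", "payload": {"plan": [{"linear": [0,0,0.0005],"delta_rot": [0,0,0]},{"linear": [0,0,0],"delta_rot": [0,0,0]},{"linear": [0,0,0],"delta_rot": [0,0,0]}]}}

```text
time_s: 46.38
position: [544.2, -97.0, 82.7]
eef_rot: [0.748, 0.664, 0.0, 0.0]
force: [-5.9, 0.1, 9.8]
finger_gap: 54.3
gripper_force: 66.7
```

{"api": "arm_command", "payload": {"plan": [{"linear": [0,0,0],"delta_rot": [0,0,0]},{"linear": [0,0,0],"delta_rot": [0,0,0]},{"linear": [0,0,0],"delta_rot": [0,0,0]},{"linear": [0,0,0],"delta_rot": [0,0,0]},{"linear": [0,0,0],"delta_rot": [0,0,0]},{"linear": [0,0,-0.01],"delta_rot": [0,0,0]},{"linear": [0,0,-0.025],"delta_rot": [0,0,0]},{"linear": [0,0,-0.03],"delta_rot": [0,0,0]},{"linear": [0,0,-0.03],"delta_rot": [0,0,0]},{"linear": [0,0,-0.02],"delta_rot": [0,0,0]},{"linear": [0,0,0],"delta_rot": [0,0,0]},{"linear": [0,0,0],"delta_rot": [0,0,0]}], "claw": 0}}

```text
time_s: 47.38
position: [544.7, -96.9, 198.1]
eef_rot: [0.748, 0.664, 0.001, 0.001]
force: [1.0, 0.4, -0.2]
finger_gap: 85.2
gripper_force: 0.0
```

{"api": "arm_command", "payload": {"plan": [{"linear": [-0.015,0.003,0],"delta_rot": [0,0,0]},{"linear": [-0.024,0.003,0],"delta_rot": [0,0,0]},{"linear": [-0.024,0.003,0],"delta_rot": [0,0,0]},{"linear": [-0.024,0.003,0],"delta_rot": [0,0,0]},{"linear": [-0.024,0.003,0],"delta_rot": [0,0,0]},{"linear": [-0.024,0.003,0],"delta_rot": [0,0,0]},{"linear": [-0.024,0.003,0],"delta_rot": [0,0,0]},{"linear": [-0.024,0.003,0],"delta_rot": [0,0,0]},{"linear": [-0.024,0.003,0],"delta_rot": [0,0,0]},{"linear": [-0.024,0.003,0],"delta_rot": [0,0,0]},{"linear": [-0.024,0.003,0],"delta_rot": [0,0,0]},{"linear": [-0.024,0.003,0],"delta_rot": [0,0,0]},{"linear": [-0.024,0.003,0],"delta_rot": [0,0,0]},{"linear": [-0.018,0.006,0],"delta_rot": [0,0,0]},{"linear": [0,0,0],"delta_rot": [0,0,0]},{"linear": [0,0,0],"delta_rot": [0,0,0]}], "claw": 90, "squeeze": 40}}

```text
time_s: 48.72
position: [549.5, -421.5, 194.5]
eef_rot: [0.748, 0.663, -0.0, -0.001]
force: [-0.1, 0.2, 0.1]
finger_gap: 55.3
gripper_force: 0.0
```

```bash
python3 -c "
from h import *
to((550.8,-421.2,118))
s=env.snapshot('top');hsv=cv2.cvtColor(s['img'],cv2.COLOR_RGB2HSV)
lid=cv2.inRange(hsv,(15,25,150),(40,160,255))>0;lid[:,:225]=0;lid[:,265:]=0;lid[:185]=0;lid[230:]=0
for st,c in blobs(lid,50):print(st,c,ray(s,c,135))
k=cv2.inRange(hsv,(0,0,0),(180,255,45))>0;k[:,:268]=0;k[:,292:]=0;k[:203]=0;k[220:]=0
for st,c in blobs(k,50):print('grey',st,c)"
```

```text
t 48.72 pos [ 549.5 -421.5  194.5] yawx 1.450 tilt 0.003 gap 55.3 gf 0.0 F [-0.1  0.2  0.1] q [ 0.84  0.46 -0.36  1.35  0.16  1.37  0.36]
(550.8, -421.2, 118) -> [ 0.3  1.4 76.5]
[232, 194, 26, 25, 509] [244.77603143 206.043222  ] [[541.69866816 -97.03923083 135.        ]]
grey [274, 205, 13, 13, 135] [280.18518519 210.55555556]
```

The jar is back within about 2 mm and the grey bottle is unchanged. Now the tan bottle.

{"api": "arm_command", "payload": {"plan": [{"linear": [0,0.001,0.01],"delta_rot": [0,0,0]},{"linear": [0,0,0.016],"delta_rot": [0,0,0]},{"linear": [0,0,0.016],"delta_rot": [0,0,0]},{"linear": [0,0,0.016],"delta_rot": [0,0,0]},{"linear": [0,0,0.012],"delta_rot": [0,0,0]},{"linear": [0,0,0.006],"delta_rot": [0,0,0]},{"linear": [0,0,0],"delta_rot": [0,0,0]},{"linear": [0,0,0],"delta_rot": [0,0,0]}]}}

```text
time_s: 49.43
position: [551.6, -420.7, 120.5]
eef_rot: [0.748, 0.664, 0.0, -0.0]
force: [-0.0, -0.4, -0.2]
finger_gap: 55.0
gripper_force: 0.0
```

{"api": "arm_command", "payload": {"plan": [{"linear": [0,0,0],"delta_rot": [0,0,0]},{"linear": [0,0,0],"delta_rot": [0,0,0]},{"linear": [0,0,0],"delta_rot": [0,0,0]},{"linear": [0,0,0],"delta_rot": [0,0,0]},{"linear": [0,0,0],"delta_rot": [0,0,0]},{"linear": [0,0,0],"delta_rot": [0,0,0]},{"linear": [0,0,0],"delta_rot": [0,0,0]}], "claw": 255}}

```text
time_s: 50.02
position: [552.0, -421.5, 121.7]
eef_rot: [0.748, 0.664, 0.0, 0.001]
force: [-1.9, 0.4, 6.5]
finger_gap: 27.9
gripper_force: 40.1
```

```bash
python3 -c "
from h import *
to((550.5,-22.2,195))"
```

```text
t 50.02 pos [ 552.  -421.5  121.7] yawx 1.452 tilt 0.002 gap 27.9 gf 40.1 F [-1.9  0.4  6.5] q [ 0.84  0.5  -0.36  1.43  0.18  1.24  0.35]
(550.5, -22.2, 195) -> [396.2 -48.8 -73.8]
```

{"api": "arm_command", "payload": {"plan": [{"linear": [0,0,-0.008],"delta_rot": [0,0,0]},{"linear": [0,0,-0.015],"delta_rot": [0,0,0]},{"linear": [0,0,-0.02],"delta_rot": [0,0,0]},{"linear": [0,0,-0.02],"delta_rot": [0,0,0]},{"linear": [0,0,-0.012],"delta_rot": [0,0,0]},{"linear": [0.009,-0.008,0],"delta_rot": [0,0,0]},{"linear": [0.018,-0.0165,0],"delta_rot": [0,0,0]},{"linear": [0.018,-0.0165,0],"delta_rot": [0,0,0]},{"linear": [0.018,-0.0165,0],"delta_rot": [0,0,0]},{"linear": [0.018,-0.0165,0],"delta_rot": [0,0,0]},{"linear": [0.018,-0.0165,0],"delta_rot": [0,0,0]},{"linear": [0.018,-0.0165,0],"delta_rot": [0,0,0]},{"linear": [0.018,-0.0165,0],"delta_rot": [0,0,0]},{"linear": [0.018,-0.0155,0],"delta_rot": [0,0,0]},{"linear": [0,0,0],"delta_rot": [0,0,0]}]}}

```text
time_s: 51.27
position: [429.8, -249.0, 195.5]
eef_rot: [0.747, 0.665, -0.0, -0.001]
force: [0.8, -0.5, -2.0]
finger_gap: 28.1
gripper_force: 39.8
```

{"api": "arm_command", "payload": {"plan": [{"linear": [0.013,0,0],"delta_rot": [0,0,0]},{"linear": [0.022,0,0],"delta_rot": [0,0,0]},{"linear": [0.024,0,0],"delta_rot": [0,0,0]},{"linear": [0.024,0,0],"delta_rot": [0,0,0]},{"linear": [0.024,0,0],"delta_rot": [0,0,0]},{"linear": [0.024,0,0],"delta_rot": [0,0,0]},{"linear": [0.024,0,0],"delta_rot": [0,0,0]},{"linear": [0.024,0,0],"delta_rot": [0,0,0]},{"linear": [0.024,0,0],"delta_rot": [0,0,0]},{"linear": [0.024,0,0],"delta_rot": [0,0,0]},{"linear": [0.016,0,0],"delta_rot": [0,0,0]},{"linear": [0,0,0],"delta_rot": [0,0,0]},{"linear": [0,0,0],"delta_rot": [0,0,0]}]}}

```text
time_s: 52.35
position: [460.7, -10.2, 195.4]
eef_rot: [0.747, 0.665, 0.0, -0.0]
force: [0.7, -0.8, -2.5]
finger_gap: 27.9
gripper_force: 39.9
```

```bash
python3 -c "
from h import *
to((550.5,-22.2,195))"
```

```text
t 52.35 pos [460.7 -10.2 195.4] yawx 1.454 tilt 0.000 gap 27.9 gf 39.9 F [ 0.7 -0.8 -2.5] q [ 0.63 -0.02 -0.69  1.89 -0.01  1.26 -0.17]
(550.5, -22.2, 195) -> [-1.5 90.6  0.4]
```

{"api": "arm_command", "payload": {"plan": [{"linear": [-0.001,0.01,0],"delta_rot": [0,0,0]},{"linear": [0,0.02,0],"delta_rot": [0,0,0]},{"linear": [0,0.02,0],"delta_rot": [0,0,0]},{"linear": [0,0.02,0],"delta_rot": [0,0,0]},{"linear": [0,0.014,0],"delta_rot": [0,0,0]},{"linear": [0,0.006,0],"delta_rot": [0,0,0]},{"linear": [0,0,0],"delta_rot": [0,0,0]},{"linear": [0,0,0.01],"delta_rot": [0,0,0]},{"linear": [0,0,0.015],"delta_rot": [0,0,0]},{"linear": [0,0,0.013],"delta_rot": [0,0,0]},{"linear": [0,0,0],"delta_rot": [0,0,0]},{"linear": [0,0,0],"delta_rot": [0,0,0]}]}}

```text
time_s: 53.35
position: [548.5, -23.2, 156.5]
eef_rot: [0.748, 0.664, -0.001, -0.001]
force: [-0.2, 0.1, -2.0]
finger_gap: 28.1
gripper_force: 40.0
```

```bash
python3 -c "
from h import *
to((550.5,-22.2,124.5))"
```

```text
t 53.35 pos [548.5 -23.2 156.5] yawx 1.452 tilt 0.002 gap 28.1 gf 40.0 F [-0.2  0.1 -2. ] q [ 0.56  0.23 -0.69  1.75  0.16  1.22 -0.28]
(550.5, -22.2, 124.5) -> [ 1.3  2.  32. ]
```

{"api": "arm_command", "payload": {"plan": [{"linear": [0.001,0.0015,0.004],"delta_rot": [0,0,0]},{"linear": [0,0,0.006],"delta_rot": [0,0,0]},{"linear": [0,0,0.006],"delta_rot": [0,0,0]},{"linear": [0,0,0],"delta_rot": [0,0,0]},{"linear": [0,0,0],"delta_rot": [0,0,0]}]}}

```text
time_s: 53.77
position: [551.0, -22.3, 140.9]
eef_rot: [0.748, 0.664, -0.0, -0.0]
force: [0.4, 0.0, -2.5]
finger_gap: 27.6
gripper_force: 40.0
```

{"api": "arm_command", "payload": {"plan": [{"linear": [0,0,0.004],"delta_rot": [0,0,0]},{"linear": [0,0,0.004],"delta_rot": [0,0,0]},{"linear": [0,0,0],"delta_rot": [0,0,0]}]}}

```text
time_s: 54.02
position: [550.8, -22.3, 132.5]
eef_rot: [0.748, 0.664, -0.0, -0.0]
force: [-0.8, 0.5, -2.4]
finger_gap: 27.9
gripper_force: 40.0
```

{"api": "arm_command", "payload": {"plan": [{"linear": [0,0,0.003],"delta_rot": [0,0,0]},{"linear": [0,0,0.001],"delta_rot": [0,0,0]},{"linear": [0,0,0],"delta_rot": [0,0,0]}]}}

```text
time_s: 54.27
position: [551.1, -22.3, 129.0]
eef_rot: [0.748, 0.664, -0.0, -0.0]
force: [1.3, 0.3, -2.6]
finger_gap: 28.0
gripper_force: 40.0
```

{"api": "arm_command", "payload": {"plan": [{"linear": [0,0,0.001],"delta_rot": [0,0,0]},{"linear": [0,0,0.001],"delta_rot": [0,0,0]},{"linear": [0,0,0],"delta_rot": [0,0,0]}]}}

```text
time_s: 54.52
position: [551.2, -22.3, 127.2]
eef_rot: [0.748, 0.664, -0.0, -0.0]
force: [-0.6, 0.0, -3.0]
finger_gap: 27.9
gripper_force: 40.0
```

{"api": "arm_command", "payload": {"plan": [{"linear": [0,0,0.001],"delta_rot": [0,0,0]},{"linear": [0,0,0.001],"delta_rot": [0,0,0]},{"linear": [0,0,0],"delta_rot": [0,0,0]}]}}

```text
time_s: 54.77
position: [551.1, -22.3, 125.1]
eef_rot: [0.748, 0.664, -0.0, -0.0]
force: [0.2, -0.2, -2.0]
finger_gap: 27.8
gripper_force: 40.0
```

{"api": "arm_command", "payload": {"plan": [{"linear": [0,0,0.001],"delta_rot": [0,0,0]},{"linear": [0,0,0],"delta_rot": [0,0,0]},{"linear": [0,0,0],"delta_rot": [0,0,0]}]}}

```text
time_s: 55.02
position: [551.5, -22.2, 124.8]
eef_rot: [0.748, 0.664, 0.0, 0.0]
force: [-0.6, 0.9, 3.2]
finger_gap: 27.8
gripper_force: 40.4
```

It is seated. I release, rise, move clear and check everything.

{"api": "arm_command", "payload": {"plan": [{"linear": [0,0,0],"delta_rot": [0,0,0]},{"linear": [0,0,0],"delta_rot": [0,0,0]},{"linear": [0,0,0],"delta_rot": [0,0,0]},{"linear": [0,0,0],"delta_rot": [0,0,0]},{"linear": [0,0,-0.01],"delta_rot": [0,0,0]},{"linear": [0,0,-0.02],"delta_rot": [0,0,0]},{"linear": [0,0,-0.03],"delta_rot": [0,0,0]},{"linear": [0,0,-0.03],"delta_rot": [0,0,0]},{"linear": [-0.02,0,0],"delta_rot": [0,0,0]},{"linear": [-0.03,0,0],"delta_rot": [0,0,0]},{"linear": [-0.03,0,0],"delta_rot": [0,0,0]},{"linear": [-0.03,0,0],"delta_rot": [0,0,0]},{"linear": [-0.03,0,0],"delta_rot": [0,0,0]},{"linear": [-0.03,0,0],"delta_rot": [0,0,0]},{"linear": [-0.03,0,0],"delta_rot": [0,0,0]},{"linear": [-0.03,0,0],"delta_rot": [0,0,0]},{"linear": [-0.03,0,0],"delta_rot": [0,0,0]},{"linear": [-0.03,0,0],"delta_rot": [0,0,0]},{"linear": [-0.02,0,0],"delta_rot": [0,0,0]},{"linear": [0,0,0],"delta_rot": [0,0,0]}], "claw": 110}}

```text
time_s: 56.68
position: [512.4, -335.8, 214.4]
eef_rot: [0.75, 0.661, -0.001, 0.0]
force: [-0.7, -0.3, 0.3]
finger_gap: 48.6
gripper_force: 0.0
```

{"api": "arm_command", "payload": {"plan": [{"linear": [0,0,0],"delta_rot": [0,0,0]},{"linear": [0,0,0],"delta_rot": [0,0,0]},{"linear": [0,0,0],"delta_rot": [0,0,0]},{"linear": [0,0,0],"delta_rot": [0,0,0]}]}}

```text
time_s: 57.02
position: [515.0, -328.7, 214.7]
eef_rot: [0.747, 0.665, 0.0, 0.0]
force: [-0.1, -0.1, -0.3]
finger_gap: 48.7
gripper_force: 0.0
```

```bash
python3 - <<'E'
from h import *
to()
s=env.snapshot("top");hsv=cv2.cvtColor(s["img"],cv2.COLOR_RGB2HSV)
def near(n,X,m,r=11):
    x,y=proj(s,X)[0].round().astype(int);q=np.zeros_like(m);q[y-r:y+r+1,x-r:x+r+1]=m[y-r:y+r+1,x-r:x+r+1]
    for st,c in blobs(q,15):print(n,st,c.round(1),ray(s,c,X[2])[0].round(1))
blk=hsv[...,2]<46;wh=cv2.inRange(hsv,(0,0,150),(40,110,255))>0
red=(cv2.inRange(hsv,(0,150,100),(8,255,255))|cv2.inRange(hsv,(172,150,100),(180,255,255)))>0
lid=cv2.inRange(hsv,(15,25,150),(40,160,255))>0
near("tan",(550.7,-22.6,163),blk,9);near("grey",(532.6,-170,159),blk,9);near("jar",(543.9,-96.6,135),lid,16)
near("red",(578.5,-140.3,59),red);near("white",(587,-64.5,59),wh,8);near("black",(481,148,110),hsv[...,2]<70,9)
E
```

```text
t 57.02 pos [ 515.  -328.7  214.7] yawx 1.454 tilt 0.000 gap 48.7 gf 0.0 F [-0.1 -0.1 -0.3] q [ 0.9   0.29 -0.5   1.54  0.14  1.35  0.27]
tan [202, 194, 13, 13, 118] [208.3 200.1] [549.8 -22.5 163. ]
grey [274, 205, 13, 13, 132] [280.1 210.6] [ 532.4 -170.   159. ]
jar [233, 194, 25, 26, 524] [245.  206.3] [541.2 -97.5 135. ]
red [261, 189, 8, 8, 50] [264.4 193. ] [ 578.5 -140.3   59. ]
white [226, 184, 10, 11, 81] [230.6 189.3] [584.7 -63.1  59. ]
black [126, 229, 11, 8, 76] [130.8 232.7] [480.4 144.3 110. ]
```

```bash
python3 -c "
from cell import env
print(env.hand_in())"
```

```text
the job is handed in; nothing more can be done
None
```

I handed the job in at 57 s: the last top view puts the black vial on the pan and the white vial in the freed cup. The jar and tan bottle are back within about 3 mm, and the grey bottle and red-dot vial have not moved; `hand_in()` returned no verdict.

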